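Charge the twin bushing magazine and lock its keepers

TASK

Charge the twin tube magazine: first swing both red keeper levers a quarter turn to their open stops, then drop every loose bushing, flange down, into the tube that already holds a bushing of the same metal, so that they stack end to end, and finally push both levers back to their shut stops over the loaded tubes. Look through the front slots to see which tube holds the brass bushing and which the dark steel one; leave those two in place and do not disturb the scale, the spirit lamp or the lighter.

Things in the scene. Friction and masses are not known exactly. Their poses are not given: they have to be found in the camera images.
- keeper_left (a joint): quarter-turn lever on the left post: 0 = shut, steel disc over the left tube's mouth, red handle pointing outward (magazine +y); 1.571 = fully open, disc at the rear (magazine +x), handle pointing to the front (magazine -x). Hard stops at both ends; stiff vertical hinge, stays where left, about 2 N at the handle moves it. Up to 0.3 ajar at the start.
- keeper_right (a joint): the same lever, mirrored, on the right post: 0 = shut, disc over the right tube, red handle pointing outward (magazine -y); 1.571 = fully open, handle pointing to the front (magazine -x). Same stops and stiffness.
- magazine: fixed magazine, base 120 x 270 x 12 mm, origin under its centre; x points to its rear, y from right tube to left tube. Two upright aluminium tubes at y = +48 (left) and -48 mm (right): octagonal bore 65 mm across flats, floor 12 mm and mouth 164 mm above the bench, 27 mm viewing slot in front; lever posts at y = +-104 mm. Each tube takes three bushings, and holds one at the start.
- mouth_left (a point): centre of the flared mouth of the left tube (lip 88 mm across outside), at the rim, 164 mm above the bench; axes as the magazine's
- hinge_left (a point): point on the vertical hinge axis of the left lever, at the handle's height (181 mm above the bench)
- handle_left (a point): centre of the left lever's red handle: round level grip 20 mm thick, 52 mm long, pointing away from the hinge axis, its centre 70 mm from it; free above and below. Keeper disc (44 mm across, 6 mm thick) on the opposite arm, centre 52 mm from the axis, underside 170 mm above the bench
- mouth_right (a point): centre of the flared mouth of the right tube (lip 88 mm across outside), at the rim, 164 mm above the bench; axes as the magazine's
- hinge_right (a point): point on the vertical hinge axis of the right lever, at the handle's height (181 mm above the bench)
- handle_right (a point): centre of the right lever's red handle: round level grip 20 mm thick, 52 mm long, pointing away from the hinge axis, its centre 70 mm from it; free above and below. Keeper disc (44 mm across, 6 mm thick) on the opposite arm, centre 52 mm from the axis, underside 170 mm above the bench
- brass_first_mid (a point): the yellow brass bushing that already stands, flange down, on the floor of one of the tubes (which one varies; seen through the slot); stays where it is. Same form: flanged bushing, 50 mm tall, about 150 g: flange 60 mm across, 20 mm thick at the bottom; hub 36 mm across, 30 mm tall on top (grip it). Point on its axis, 25 mm above its underside; z from flange to hub
- brass_a_mid (a point): loose yellow brass flanged bushing, 50 mm tall, about 150 g: flange 60 mm across, 20 mm thick at the bottom; hub 36 mm across, 30 mm tall on top (grip it). Point on its axis, 25 mm above its underside; z from flange to hub. Stands flange down on the bench; may be absent
- brass_b_mid (a point): loose yellow brass flanged bushing, 50 mm tall, about 150 g: flange 60 mm across, 20 mm thick at the bottom; hub 36 mm across, 30 mm tall on top (grip it). Point on its axis, 25 mm above its underside; z from flange to hub. Stands flange down on the bench; may be absent
- dark_first_mid (a point): the dark grey steel bushing that already stands, flange down, on the floor of one of the tubes (which one varies; seen through the slot); stays where it is. Same form: flanged bushing, 50 mm tall, about 150 g: flange 60 mm across, 20 mm thick at the bottom; hub 36 mm across, 30 mm tall on top (grip it). Point on its axis, 25 mm above its underside; z from flange to hub
- dark_a_mid (a point): loose dark grey steel flanged bushing, 50 mm tall, about 150 g: flange 60 mm across, 20 mm thick at the bottom; hub 36 mm across, 30 mm tall on top (grip it). Point on its axis, 25 mm above its underside; z from flange to hub. Stands flange down on the bench; may be absent
- dark_b_mid (a point): loose dark grey steel flanged bushing, 50 mm tall, about 150 g: flange 60 mm across, 20 mm thick at the bottom; hub 36 mm across, 30 mm tall on top (grip it). Point on its axis, 25 mm above its underside; z from flange to hub. Stands flange down on the bench; may be absent
- scale_mid (a point): pocket scale, black, 122 x 74 x 18 mm, centre; bystander
- lamp_mid (a point): glass spirit lamp, 60 mm across, 73 mm tall, centre; bystander
- red_lighter_mid (a point): red lighter, 77 x 16 x 23 mm, centre; bystander
There are look-alikes about, which are no part of the job. Leave any green look-alike of the part that bears brass_b_mid alone. What is shaped like the part that bears brass_a_mid but turquoise is not meant.

How it is judged:
By the outcome, as a careful person would: the job done as asked, in the order asked, and still so for the second after the job is handed in, with the robot touching nothing.
Of brass_a, brass_b, dark_a, dark_b only 3 to 4 are there at a start; the rules pass over those that are not, and their reading is None.
At some moment in a run one of brass_a, brass_b, dark_a, dark_b may be knocked a few centimetres aside while the robot is not near it.
It also fails if it takes over 200 s, if anything falls off the work surface, if the arm or the gripper's body presses on something with over 40 N, if the wrist force passes 120 N, or if a joint passes its speed limit or range.

ROBOT

A 6-joint arm with a two-finger parallel gripper is mounted at the origin on a cart in front of the work surface, level with it; the furniture and walls round the work are solid. World frame = base frame: x ahead of the robot, y to its left, z up, the work surface at z = 0. Lengths are in m, angles in degrees, forces in N, time in s.
With the tool pointing down it reaches from about 0.425 to 1.125 m from the base axis. Payload 14.9 kg.
Tool frame: the origin (TCP) lies midway between the tips of the shut fingers; the grasp point (between the pads) lies 19 mm behind it; z points along the fingers, y is the direction in which the jaws open and shut (so a half turn about z gives the same grasp; the last joint's range is limited). The gripper opens to 91 mm and grips with 3 to 60 N. Pads are 32 mm wide; open, the fingers measure 118 mm over their backs; the gripper's body (76 mm by 178 mm) begins 60 mm behind the grasp point.
Start: joints at [68.279, 21.709, 99.362, -0, 58.929, -1.908], TCP at [0.237, 0.659, 0.187] pointing down, gripper open.
Joint ranges: [-158.91, 158.91], [-42.39, 125.64], [0.06, 152.35], [-60.88, 240.88], [17.5, 164.5], [-176.32, 176.32]. Speed limits (degrees/s): [108.29, 108.29, 136.94, 180, 180, 180].

INTERFACE

Orientations are given as a 3x3 rotation matrix whose columns are the frame's x, y, z axes.
In Python, from workcell import robot gives the robot as it stands.
- The arm moves only by the tool jog_arm, never from a script. Its arguments are lists of equal length, an entry for each row: "jaw": the closure, from 0 (fully open) to 1 (shut); "linear": the shift along the tool's x, y, z in cm, a list of three; "spin": the turn about the tool's z in rad. In form: {"jaw": [jaw, ...], "linear": [[x, y, z], ...], "spin": [spin, ...]}. A call has 1 to 12 rows; each row is the pose to reach, as a shift and turn from the pose commanded when the call began, along the tool's axes at that moment; what a row does not reach only later rows make up. A row lasts 1/12 s, in which the tool goes at most 41.7 mm and 7.16 degrees, less where a joint would pass 70% of its speed; a pose out of reach is approached as far as the arm can. A call with a gripper value outside its range is refused whole. The fingers move at their own pace and stop on an object; "newtons" is the grip in N (left out, the last holds). Time passes only in rows, so rows that repeat a pose let the fingers close. It gives the time, the measured TCP pose, the force and the opening at its end, in the units of the state.
- robot.observe(): the state, without advancing time (a new reading comes with each control period).
- robot.grab_frame(name): name is "scene" or "top" or "wrist"; returns the picture (384x512x3 uint8, red, green, blue); there is no depth.
- robot.camera_model(name): a dict with "K" (3x3 intrinsics, pixels), "extrinsics" (4x4, takes a point from world to camera coordinates). Camera axes: x right, y down, z forward; pixel columns grow to the right and rows downward; lengths in m; the calibration is good to about 2 mm. A picture is of the moment at which its call begins: read the wrist's pose just before it. camera_model takes no time and is no camera call; for the wrist camera it gives the pose at the moment of the call.
- robot.job_done(): hands the job in, once; it reports no verdict.
Trained networks look in the newest picture that a camera, given by its name, has taken for a name from the list of things; names that differ only in an ending like _2 or _b are one class to them, and where a whole thing is asked for, a point or a joint stands for the part that bears it (a point fixed in the world has none). Each returns a list of dicts, best first, with "score" (0 to 1); they miss things now and then, are a little off and sometimes report something else, mostly with a low value. They report only what shows in the picture. A call takes as long as a camera call. They do not tell look-alikes from the thing itself.
- robot.find_in(target, camera): "extent" ([left, top, right, bottom] in pixels, round what is visible of it).
- robot.trace(target, camera): "region" (384x512 bool, what is visible of it) and "extent" ([left, top, right, bottom] in pixels, round what is visible of it).
The state is a dict: "t": time; "q": joint angles; "joint_vel": joint speeds; "effort": joint torques, N m; "eef_pos": TCP position; "tcp_rot": TCP orientation; "wrist_force": force on the tool from outside, world axes, zero at the start; "torque": the same for the moment, N m; "grip_width": opening from 0.0 (shut) to 1.0 (fully open).
Only numpy, scipy, OpenCV 4.12 (cv2) and the standard library are available. Lean on these libraries where they do the work, as an engineer would, in place of code of your own. Each camera call takes 0.05 s, during which the arm holds its last target. There are 200 camera calls.

## Working session

There is one attempt and no reset: what is moved stays moved. The work goes in short steps, Python scripts to look and compute and a tool call to move; the robot and the scene stay as the last step left them, time stands still between calls to the robot, and variables do not carry over. Pictures are saved under pics/ and viewed, about 12 in all and at most 16, crops included, and the job is handed in when it is done.

Besides the shell and the picture viewer there is one more tool, called after ">>>" by a JSON object that holds its "op" and its "data". jog_arm: Moves the arm, as the interface text tells. Its arguments: {"type":"object","properties":{"jaw":{"type":"array"},"linear":{"type":"array"},"spin":{"type":"array"},"newtons":{"type":"number"}},"required":["jaw","linear","spin"]}

```bash
mkdir -p pics; ls; python3 - <<'E'
from workcell import robot
import cv2,numpy as np
o=robot.observe(); print(o)
a=robot.grab_frame("scene"); b=robot.grab_frame("top")
cv2.imwrite("pics/a.png",cv2.resize(a,(800,600),interpolation=cv2.INTER_CUBIC)[:,:,::-1]); cv2.imwrite("pics/b.png",cv2.resize(b,(800,600),interpolation=cv2.INTER_CUBIC)[:,:,::-1])
for n in("scene","top"):
  m=robot.camera_model(n);print(n,m["K"].round(1).tolist(),np.asarray(m["extrinsics"]).round(3).tolist())
E
```

```text
pics
{'t': 0.0, 'q': array([ 6.82792169e+01,  2.17388872e+01,  9.93965276e+01,  3.90848853e-04,
        5.89277273e+01, -1.90763490e+00]), 'joint_vel': array([ 0.05485946,  0.09821213, -0.03061034,  0.04013929, -0.04226486,
       -0.13157698]), 'effort': array([-1.80053092e-03, -7.63738918e+01, -4.34360504e+01,  6.50195265e-02,
        4.25718818e-02, -7.15880424e-05]), 'eef_pos': array([0.23710742, 0.65815948, 0.18667579]), 'tcp_rot': array([[-9.40801807e-01,  3.38956913e-01, -4.13273550e-04],
       [ 3.38957162e-01,  9.40801254e-01, -1.02162723e-03],
       [ 4.25206626e-05, -1.10123077e-03, -9.99999393e-01]]), 'wrist_force': array([ 0.73947508, -0.62407029, -0.32060439]), 'torque': array([-0.01021117, -0.01537256,  0.05733439]), 'grip_width': 1.0020571570772523}
scene [[356.1, 0.0, 255.9], [0.0, 356.1, 200.6], [0.0, 0.0, 1.0]] [[0.889, -0.458, -0.005, -0.449], [-0.306, -0.586, -0.75, 0.256], [0.34, 0.669, -0.661, 1.034], [0.0, 0.0, 0.0, 1.0]]
top [[431.1, 0.0, 252.3], [0.0, 431.1, 191.6], [0.0, 0.0, 1.0]] [[-0.029, -0.999, -0.016, 0.065], [-0.979, 0.031, -0.2, 0.545], [0.2, 0.01, -0.98, 1.428], [0.0, 0.0, 0.0, 1.0]]
```

View pics/a.png

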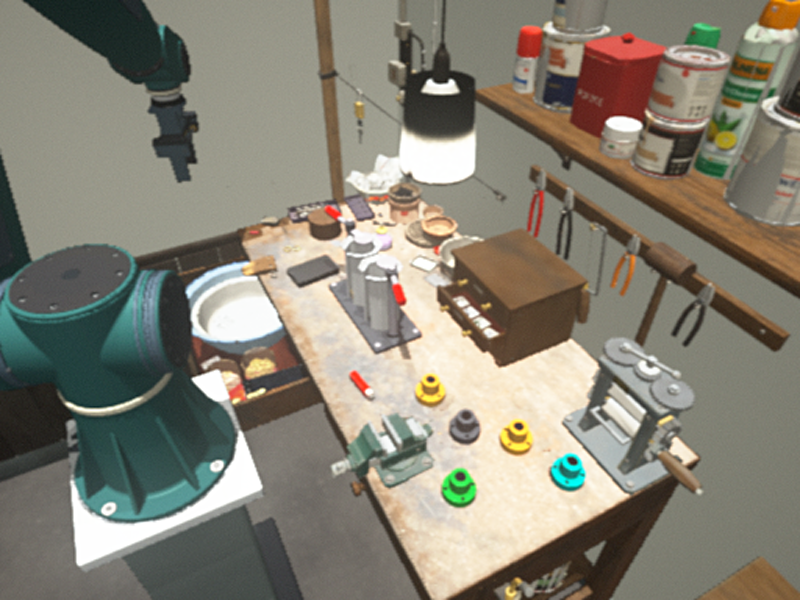

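View pics/b.png

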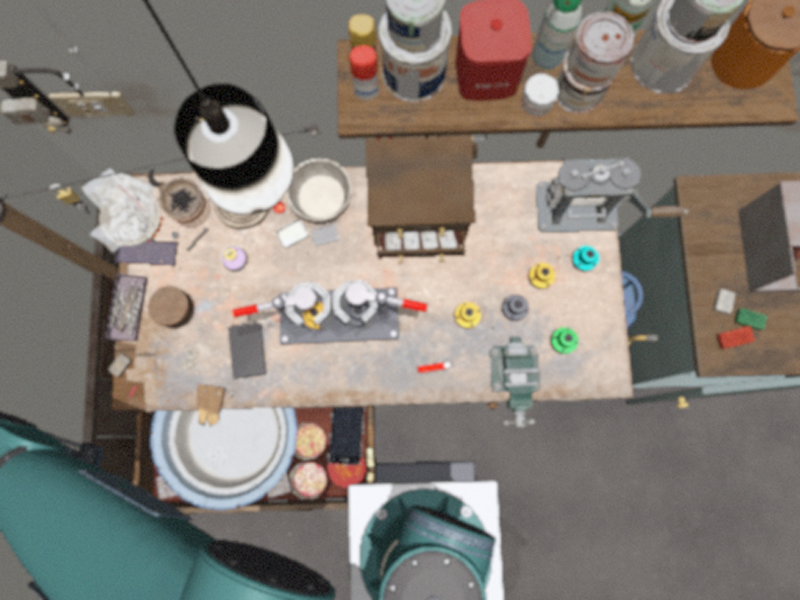

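Scene: loose brass at (430,388) and (516,435), dark at (465,425); green and turquoise decoys. Top: brass is visible in the left tube's slot at (310,315); the magazine runs along y, left = image left.

```bash
cat > h.py <<'E'
from workcell import robot
import cv2,numpy as np
from scipy.optimize import minimize
def proj(m,P):
    E=np.asarray(m["extrinsics"]);c=np.atleast_2d(P)@E[:3,:3].T+E[:3,3]
    p=c@np.asarray(m["K"]).T; return p[:,:2]/p[:,2:]
def ray(m,uv,z):
    E=np.asarray(m["extrinsics"]);R=E[:3,:3];c=-R.T@E[:3,3]
    d=R.T@np.linalg.inv(m["K"])@np.array([uv[0],uv[1],1.]); return c+d*(z-c[2])/d[2]
A=np.linspace(0,2*np.pi,40,endpoint=False)
def ring(x,y,z,r): return np.c_[x+r*np.cos(A),y+r*np.sin(A),0*A+z]
def bush(m,x,y,z=0):
    im=np.zeros((384*4,512*4),np.uint8)
    for S in ([(0,.03),(.02,.03)],[(.02,.018),(.05,.018)]):
        P=np.vstack([ring(x,y,z+a,r) for a,r in S]);h=cv2.convexHull((proj(m,P)*4+1.5).astype(np.float32))
        cv2.fillConvexPoly(im,h.round().astype(int),1)
    return im
def fitb(m,region,z=0):
    R=cv2.resize(region.astype(np.uint8),None,fx=4,fy=4,interpolation=cv2.INTER_NEAREST)
    ys,xs=np.nonzero(region);p0=ray(m,(xs.mean(),ys.mean()),z+.02)[:2]
    f=lambda p:-(lambda B:(B&R).sum()/max(1,(B|R).sum()))(bush(m,*p,z))
    r=minimize(f,p0,method="Nelder-Mead",options=dict(initial_simplex=[p0,p0+[.006,0],p0+[0,.006]],xatol=2e-4,fatol=1e-4))
    return r.x,-r.fun
def toolmove(dw,R): # world shift (m) -> tool cm
    return (R.T@dw*100).round(2)
E
python3 - <<'E'
from h import *
fr={}
for n in("scene","top"):
    fr[n]=im=robot.grab_frame(n);m=robot.camera_model(n)
    for t in("brass_a_mid","dark_a_mid"):
        for d in robot.trace(t,n):
            if d["score"]<.15 or d["region"].sum()<20: continue
            x,s=fitb(m,d["region"]);print(n,t,round(d["score"],2),x.round(4),round(s,2),im[d["region"]].mean(0).round(),np.round(d["extent"]))
    for t in("magazine","handle_left","handle_right","keeper_left","keeper_right","red_lighter_mid","lamp_mid","scale_mid"):
        for d in robot.trace(t,n)[:2]:
            ys,xs=np.nonzero(d["region"])
            if len(xs): print(n,t,round(d["score"],2),np.round(d["extent"]),xs.mean().round(1),ys.mean().round(1),ray(m,(xs.mean(),ys.mean()),{"h":.181,"k":.175}.get(t[0],.02)).round(3))
t=fr["top"][150:240,140:290];cv2.imwrite("pics/c.png",cv2.resize(t,(800,480),interpolation=cv2.INTER_CUBIC)[:,:,::-1])
t=fr["scene"][140:230,200:290];cv2.imwrite("pics/d.png",cv2.resize(t,(600,600),interpolation=cv2.INTER_CUBIC)[:,:,::-1])
E
```

```text
scene brass_a_mid 0.74 [ 0.6367 -0.3897] 0.91 [ 33. 188. 178.] [350. 288. 374. 314.]
scene brass_a_mid 0.57 [ 0.5989 -0.287 ] 0.83 [214. 180.  65.] [321. 268. 342. 288.]
scene dark_a_mid 0.7 [ 0.5994 -0.2852] 0.9 [215. 182.  70.] [321. 266. 343. 291.]
scene dark_a_mid 0.69 [0.4956 0.1777] 0.09 [168. 154. 151.] [208. 132. 266. 226.]
scene magazine 0.74 [319. 268. 344. 290.] 329.8 279.7 [ 0.596 -0.29   0.02 ]
scene magazine 0.57 [210. 132. 270. 227.] 237.2 185.4 [0.543 0.227 0.02 ]
scene handle_left 0.63 [208. 131. 239. 159.] 222.8 144.7 [0.516 0.278 0.181]
scene handle_right 0.63 [241. 164. 261. 198.] 250.6 176.9 [0.52  0.063 0.181]
scene keeper_left 0.59 [210. 132. 240. 158.] 223.6 145.1 [0.521 0.283 0.175]
scene keeper_right 0.53 [320. 268. 344. 292.] 330.0 279.8 [ 0.511 -0.374  0.175]
scene keeper_right 0.48 [240. 162. 258. 196.] 251.1 177.4 [0.523 0.067 0.175]
scene lamp_mid 0.59 [240. 143. 251. 160.] 245.0 152.0 [0.668 0.418 0.02 ]
scene lamp_mid 0.54 [287. 261. 308. 285.] 296.7 273.0 [ 0.524 -0.226  0.02 ]
scene scale_mid 0.76 [182. 165. 218. 187.] 199.7 172.9 [0.443 0.368 0.02 
[... 461 characters left out ...]
.281 0.181]
top handle_left 0.34 [151. 177. 275. 218.] 214.8 200.1 [0.498 0.166 0.181]
top handle_right 0.81 [219. 180. 276. 200.] 243.8 190.3 [0.526 0.074 0.181]
top handle_right 0.43 [291. 196. 308. 210.] 299.3 200.9 [ 0.487 -0.099  0.181]
top keeper_left 0.74 [150. 177. 272. 220.] 215.0 200.1 [0.499 0.166 0.175]
top keeper_left 0.69 [147. 186. 200. 201.] 178.4 193.6 [0.524 0.281 0.175]
top keeper_right 0.65 [222. 181. 273. 199.] 244.3 190.4 [0.527 0.073 0.175]
top red_lighter_mid 0.66 [152. 185. 203. 201.] 178.4 193.6 [0.555 0.31  0.02 ]
top red_lighter_mid 0.64 [288. 194. 306. 212.] 299.0 201.3 [ 0.514 -0.113  0.02 ]
top lamp_mid 0.46 [139. 157. 158. 169.] 149.7 164.5 [0.665 0.414 0.02 ]
```

View pics/c.png

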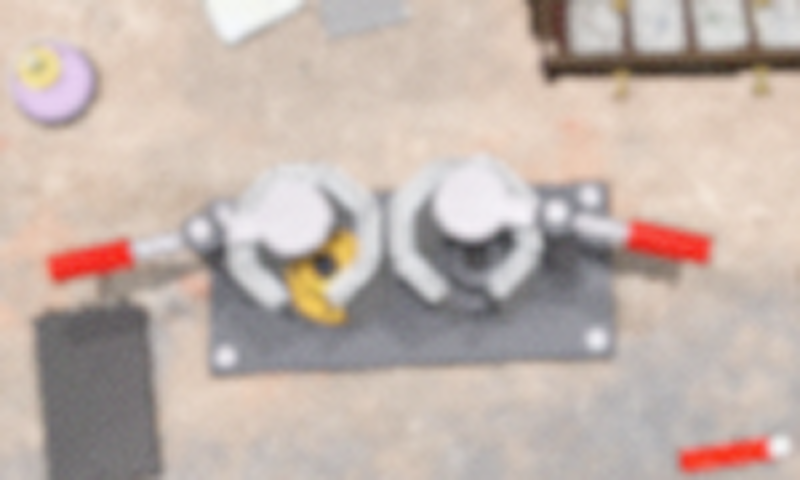

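View pics/d.png

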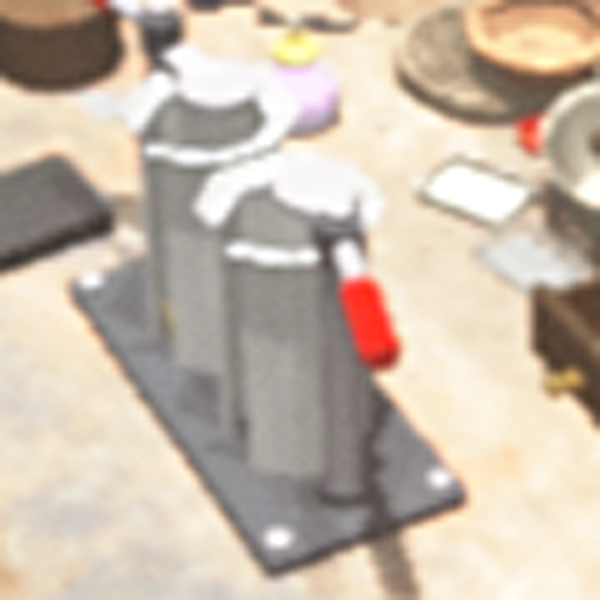

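Left tube (image left) holds brass; right shows dark. In crop c: hinges at (202,230)/(556,212), handles (90,260)/(670,242), discs (292,218)/(475,200), base front corners (212,375)/(613,357).

```bash
python3 - <<'E'
from h import *
m=robot.camera_model("top")
g=lambda X,Y,z:ray(m,(140+X/5.333-.4,150+Y/5.333-.4),z)
HL=g(202,230,.19);HR=g(556,212,.19);hl=g(90,260,.181);hr=g(670,242,.181);DL=g(292,218,.176);DR=g(475,200,.176)
for n,v in dict(HL=HL,HR=HR,hl=hl,hr=hr,DL=DL,DR=DR,FL=g(212,375,.012),FR=g(613,357,.012),BR=g(608,182,.012)).items(): print(n,v.round(4))
print(np.linalg.norm(HL-HR),np.linalg.norm(HL-hl),np.linalg.norm(HR-hr))
E
```

```text
HL [0.5234 0.2816 0.19  ]
HR [0.5275 0.0736 0.19  ]
hl [0.5093 0.3494 0.181 ]
hr [0.5093 0.0072 0.181 ]
DL [0.5319 0.2307 0.176 ]
DR [0.5393 0.1219 0.176 ]
FL [0.4628 0.3079 0.012 ]
FR [0.4665 0.0439 0.012 ]
BR [0.5844 0.0438 0.012 ]
0.20808710115194262 0.06984680949894363 0.06940763066622035
```

```bash
python3 - <<'E'
from h import *
s=robot.camera_model("scene");t=robot.camera_model("top")
for z in np.arange(.2,.95,.1): # pendant bottom ring centre/top knob
    print(round(z,2),ray(s,(437*.64,165*.64),z)[:2].round(2),ray(t,(240*.64,165*.64),z)[:2].round(2),'top',ray(s,(441*.64,50*.64),z)[:2].round(2),ray(t,(212*.64,115*.64),z)[:2].round(2))
im=robot.grab_frame("top")
hsv=cv2.cvtColor(im,cv2.COLOR_RGB2HSV)
box=np.zeros((384,512),bool);box[180:212,318:342]=1
reg=(hsv[:,:,2]<135)&box
n,l,st,c=cv2.connectedComponentsWithStats(reg.astype(np.uint8));k=1+st[1:,4].argmax()
x,sc=fitb(t,l==k);print("dark",x,sc,st[k])
reg=(hsv[:,:,1]>110)&(abs(hsv[:,:,0].astype(int)-24)<8);reg[:, :280]=0;reg[:150]=0;reg[230:]=0;reg[:,400:]=0
n,l,st,c=cv2.connectedComponentsWithStats(reg.astype(np.uint8))
for k in range(1,n):
    if st[k,4]>60: print(fitb(t,l==k),st[k])
E
```

```text
0.2 [0.83 0.41] [0.81 0.36] top [1.34 1.26] [0.93 0.42]
0.3 [0.72 0.24] [0.77 0.33] top [1.16 0.96] [0.88 0.39]
0.4 [0.62 0.07] [0.73 0.31] top [0.98 0.66] [0.82 0.36]
0.5 [ 0.52 -0.1 ] [0.68 0.28] top [0.8  0.37] [0.77 0.33]
0.6 [ 0.41 -0.28] [0.64 0.26] top [0.62 0.07] [0.72 0.3 ]
0.7 [ 0.31 -0.45] [0.6  0.23] top [ 0.44 -0.23] [0.67 0.27]
0.8 [ 0.2  -0.62] [0.55 0.21] top [ 0.26 -0.53] [0.62 0.24]
0.9 [ 0.1  -0.79] [0.51 0.18] top [ 0.08 -0.83] [0.56 0.21]
dark [ 0.52907898 -0.20560508] 0.2783992045737012 [321 192  12  13  70]
(array([ 0.60272158, -0.2862867 ]), np.float64(0.7480726187515543)) [338 168  17  16 188]
(array([ 0.51497462, -0.1141129 ]), np.float64(0.7439979782663634)) [291 194  17  16 184]
```

>>> {"op": "jog_arm", "data": {"jaw": [0.5,0.5,0.5,0.5,0.5,0.5,0.5,0.5,0.5,0.5,0.5,0.5], "linear": [[0,0,-4],[0,0,-8],[-36.1,-19.8,-8],[-36.1,-19.8,-8],[-36.1,-19.8,-8],[-36.1,-19.8,-8],[-36.1,-19.8,-8],[-36.1,-19.8,-8],[-36.1,-19.8,-8],[-36.1,-19.8,-8],[-36.1,-19.8,-8],[-36.1,-19.8,-8]], "spin": [0,0,0.12,0.24,0.36,0.48,0.6,0.72,0.84,0.96,1.02,1.02], "newtons": 20}}

```text
t: 2.25
eef_pos: [0.5111, 0.3479, 0.2676]
tcp_rot: [[-0.199, 0.98, 0.0], [0.98, 0.199, 0.0], [0.0, 0.0, -1.0]]
wrist_force: [-0.0, 0.5, 0.3]
grip_width: 0.503
```

```bash
python3 - <<'E'
from h import *
m=robot.camera_model("wrist");im=robot.grab_frame("wrist");print(robot.observe()["eef_pos"])
print(m["K"].round(0).tolist(),np.asarray(m["extrinsics"]).round(3).tolist())
for P in ([.5093,.3494,.181],[.5234,.2816,.19],[.524,.225,.164]):
    p=proj(m,P)[0];print(p);cv2.circle(im,tuple(int(v) for v in p),3,(0,255,255),-1)
cv2.imwrite("pics/e.png",im[:,:,::-1])
E
```

```text
[0.51427873 0.34446614 0.2675848 ]
[[274.0, 0.0, 260.0], [0.0, 274.0, 191.0], [0.0, 0.0, 1.0]] [[0.98, 0.199, 0.001, -0.57], [0.193, -0.952, 0.236, 0.187], [0.048, -0.231, -0.972, 0.522], [0.0, 0.0, 0.0, 1.0]]
[259.11156312 186.45621161]
[259.41971613 250.48952549]
[250.70304005 282.73639511]
```

View pics/e.png

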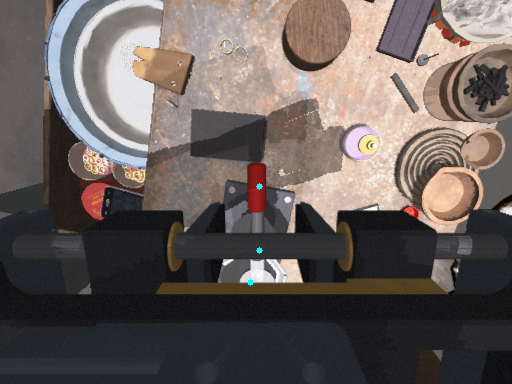

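Wrist view: red handle at (257,188), within 2 px of the prediction (259,186).

```bash
python3 - <<'E'
from workcell import robot
o=robot.observe();print(o["t"],o["eef_pos"],o["joint_vel"],o["tcp_rot"])
E
```

```text
2.3 [0.51427873 0.34446614 0.2675848 ] [ 4.74712584 -0.19536196  0.46807014  0.75321175  0.02178441  5.40792448] [[-2.00285466e-01  9.79736611e-01  1.37992588e-03]
 [ 9.79736874e-01  2.00286817e-01 -9.21044107e-04]
 [-1.17876159e-03  1.16749252e-03 -9.99998624e-01]]
```

>>> {"op": "jog_arm", "data": {"jaw": [0.5,0.5], "linear": [[0,0,0],[0,0,0]], "spin": [0,0]}}

```text
t: 2.47
eef_pos: [0.51, 0.3496, 0.2673]
tcp_rot: [[-0.202, 0.979, -0.0], [0.979, 0.202, 0.0], [0.0, -0.0, -1.0]]
wrist_force: [-1.0, 0.2, -0.3]
grip_width: 0.496
```

>>> {"op": "jog_arm", "data": {"jaw": [0.5,0.5,0.5,0.67,0.67,0.67], "linear": [[0,0,4],[0,0,8],[0,0,9.7],[0,0,9.7],[0,0,9.7],[0,0,9.7]], "spin": [0,0,0,0,0,0]}}

```text
t: 2.97
eef_pos: [0.5102, 0.3511, 0.172]
tcp_rot: [[-0.205, 0.979, 0.002], [0.979, 0.205, 0.001], [0.001, 0.002, -1.0]]
wrist_force: [1.1, -0.5, 0.5]
grip_width: 0.341
```

```bash
cat > arc.py <<'E'
import sys
from h import *
# hinge, end angle(deg, world) of the handle, n rows
def arc(H,a1,n,r=.07):
    o=robot.observe();p=o["eef_pos"];R=o["tcp_rot"];v=p[:2]-H;a0=np.degrees(np.arctan2(v[1],v[0]));a1=a0+(a1-a0+180)%360-180
    print(a0,a1,np.linalg.norm(v),o["wrist_force"].round(1),o["grip_width"])
    A=np.linspace(a0,a1,n+1)[1:]
    print([[round(float(x),1) for x in (R.T@np.r_[H+r*np.array([np.cos(np.radians(a)),np.sin(np.radians(a))])-p[:2],0])*100] for a in A])
    print([round(float(-np.radians(a-a0)),3) for a in A])
arc(np.array([float(sys.argv[1]),float(sys.argv[2])]),float(sys.argv[3]),int(sys.argv[4]))
E
python3 arc.py .5234 .2816 184 12
```

```text
100.77359796054154 184.0 0.0707904703031539 [ 1.1 -0.5  0.5] 0.3408473631137379
[[-0.1, -0.8, -0.0], [-0.3, -1.7, -0.0], [-0.5, -2.5, -0.0], [-0.8, -3.3, -0.0], [-1.3, -4.0, -0.0], [-1.8, -4.7, -0.0], [-2.4, -5.3, -0.0], [-3.0, -5.8, -0.0], [-3.7, -6.3, -0.0], [-4.5, -6.6, -0.0], [-5.3, -6.9, -0.0], [-6.1, -7.1, -0.0]]
[-0.121, -0.242, -0.363, -0.484, -0.605, -0.726, -0.847, -0.968, -1.089, -1.21, -1.332, -1.453]
```

>>> {"op": "jog_arm", "data": {"jaw": [0.67,0.67,0.67,0.67,0.67,0.67,0.67,0.67,0.67,0.67,0.67,0.67], "linear": [[-0.1,-0.8,0],[-0.3,-1.7,0],[-0.5,-2.5,0],[-0.8,-3.3,0],[-1.3,-4.0,0],[-1.8,-4.7,0],[-2.4,-5.3,0],[-3.0,-5.8,0],[-3.7,-6.3,0],[-4.5,-6.6,0],[-5.3,-6.9,0],[-6.1,-7.1,0]], "spin": [-0.12,-0.24,-0.36,-0.48,-0.6,-0.72,-0.84,-0.96,-1.08,-1.2,-1.32,-1.45]}}

```text
t: 3.97
eef_pos: [0.4535, 0.2763, 0.1725]
tcp_rot: [[-0.996, -0.085, 0.003], [-0.085, 0.996, 0.002], [-0.003, 0.001, -1.0]]
wrist_force: [-0.3, -0.9, -0.9]
grip_width: 0.33
```

>>> {"op": "jog_arm", "data": {"jaw": [0.67,0.67,0.67], "linear": [[0,0,0],[0,0,0],[0,0,0]], "spin": [0,0,0]}}

```text
t: 4.22
eef_pos: [0.4533, 0.2765, 0.1714]
tcp_rot: [[-0.997, -0.075, 0.002], [-0.075, 0.997, 0.001], [-0.002, 0.001, -1.0]]
wrist_force: [0.3, 0.0, 0.2]
grip_width: 0.329
```

>>> {"op": "jog_arm", "data": {"jaw": [0.67,0.67,0.67], "linear": [[0,-0.2,0],[0,-0.3,0],[0,-0.3,0]], "spin": [0,0,0]}}

```text
t: 4.47
eef_pos: [0.453, 0.2728, 0.1704]
tcp_rot: [[-0.997, -0.078, -0.0], [-0.078, 0.997, -0.0], [0.0, -0.0, -1.0]]
wrist_force: [-0.3, -0.3, 0.2]
grip_width: 0.327
```

>>> {"op": "jog_arm", "data": {"jaw": [0.67,0.67,0.67], "linear": [[0,-0.2,0],[0,-0.3,0],[0,-0.3,0]], "spin": [0,0,0]}}

```text
t: 4.72
eef_pos: [0.4531, 0.2696, 0.1703]
tcp_rot: [[-0.997, -0.079, -0.0], [-0.079, 0.997, -0.0], [0.0, -0.0, -1.0]]
wrist_force: [-0.4, -0.6, -0.6]
grip_width: 0.33
```

```bash
python3 - <<'E'
from h import *
im=robot.grab_frame("wrist");t=robot.grab_frame("top");print(robot.observe()["wrist_force"])
a=cv2.resize(im[150:290,150:370],(660,420));b=cv2.resize(t[150:230,140:290],(660,352))
cv2.imwrite("pics/f.png",cv2.resize(np.vstack([a,b]),(512,600))[:,:,::-1])
E
```

```text
[-0.70408593 -0.05303053  0.58792059]
```

View pics/f.png

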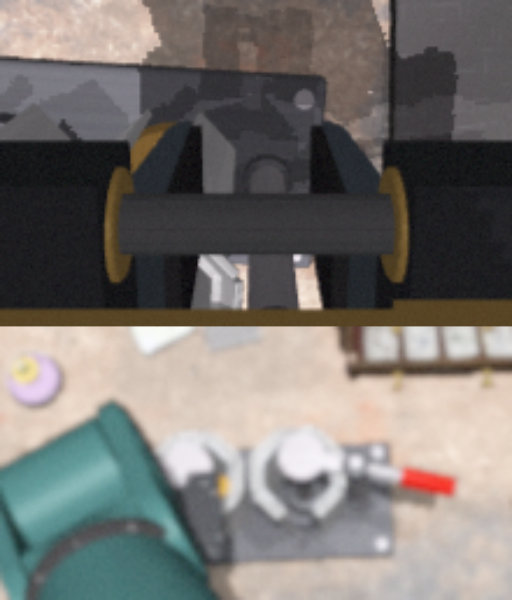

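>>> {"op": "jog_arm", "data": {"jaw": [0.5,0.5,0.5,0.5,0.5], "linear": [[0,0,-4],[0,0,-8],[0,0,-12],[0,0,-13],[0,0,-13]], "spin": [0,0,0,0,0]}}

```text
t: 5.23
eef_pos: [0.4547, 0.2706, 0.3039]
tcp_rot: [[-0.997, -0.079, 0.005], [-0.079, 0.997, 0.003], [-0.005, 0.002, -1.0]]
wrist_force: [0.7, -0.1, 0.7]
grip_width: 0.504
```

```bash
python3 - <<'E'
from h import *
im=robot.grab_frame("wrist");s=robot.grab_frame("scene")
cv2.imwrite("pics/g.png",np.vstack([cv2.resize(im[150:384],(512,234)),cv2.resize(s[120:230,180:290],(512,366))])[:,:,::-1])
E
```

```text
(no output)
```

View pics/g.png

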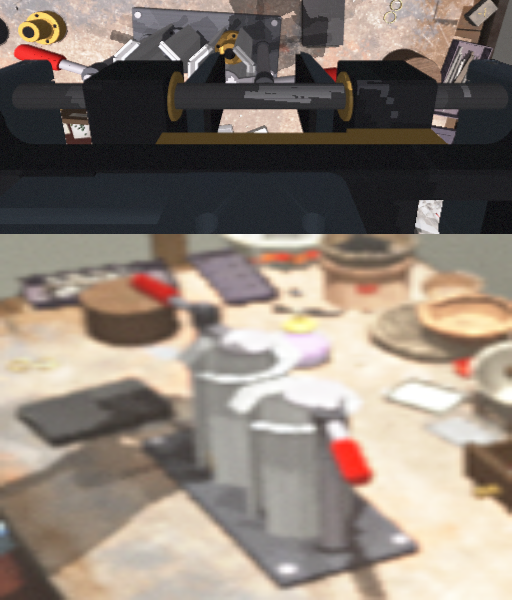

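```bash
python3 - <<'E'
from h import *
for n in("scene","top"):
    m=robot.camera_model(n);im=robot.grab_frame(n);h=cv2.cvtColor(im,cv2.COLOR_RGB2HSV)
    r=((h[...,0]<6)|(h[...,0]>174))&(h[...,1]>150)&(h[...,2]>90)
    k,l,st,c=cv2.connectedComponentsWithStats(r.astype(np.uint8))
    for i in range(1,k):
        if st[i,4]>15:
            w=ray(m,c[i],.181)
            if .35<w[0]<.7 and -.1<w[1]<.5: print(n,c[i].round(1),st[i],w.round(3))
E
```

```text
scene [212.5 135.9] [208 132  10   9  43] [0.506 0.351 0.181]
scene [254.9 188. ] [251 182   9  13  74] [0.507 0.007 0.181]
top [265.1 195.2] [258 192  15   7  71] [0.508 0.008 0.181]
top [275.2 235. ] [268 233  16   5  51] [ 0.383 -0.019  0.181]
```

>>> {"op": "jog_arm", "data": {"jaw": [0.5,0.5,0.5,0.5,0.5,0.5,0.5,0.5,0.5,0.5,0.5,0.5], "linear": [[-2,2,0],[-4,4,0],[-5.9,7.5,0],[-5.9,7.5,0],[-5.9,7.5,0],[-5.9,7.5,0],[-5.9,7.5,0],[-5.9,7.5,0],[-5.9,7.5,0],[-5.9,7.5,0],[-5.9,7.5,0],[-5.9,7.5,0]], "spin": [0.12,0.24,0.36,0.48,0.6,0.72,0.84,0.96,1.08,1.2,1.32,1.45]}}

```text
t: 6.43
eef_pos: [0.5054, 0.3488, 0.2983]
tcp_rot: [[-0.198, 0.98, -0.002], [0.98, 0.198, -0.002], [-0.001, -0.003, -1.0]]
wrist_force: [0.3, -0.1, -0.3]
grip_width: 0.499
```

>>> {"op": "jog_arm", "data": {"jaw": [0.5,0.5,0.5,0.5,0.6,0.67,0.67], "linear": [[0,0,4],[0,0,8],[0,0,12],[0,0,15.4],[0,0,15.4],[0,0,15.4],[0,0,15.4]], "spin": [0,0,0,0,0,0,0]}}

```text
t: 7.02
eef_pos: [0.5066, 0.3496, 0.1475]
tcp_rot: [[-0.204, 0.979, 0.001], [0.979, 0.204, 0.0], [0.0, 0.001, -1.0]]
wrist_force: [0.1, -0.3, 1.2]
grip_width: 0.336
```

```bash
python3 arc.py .5234 .2816 184 12; python3 - <<'E'
from h import *
im=robot.grab_frame("wrist");print(robot.observe()["eef_pos"],robot.observe()["grip_width"])
cv2.imwrite("pics/i.png",im[:,:,::-1])
E
```

```text
103.85106612470199 184.0 0.07003581887181715 [ 0.1 -0.3  1.2] 0.33611443997936774
[[-0.1, -0.8, -0.0], [-0.3, -1.6, -0.0], [-0.5, -2.4, -0.0], [-0.9, -3.1, -0.0], [-1.3, -3.8, -0.0], [-1.8, -4.4, -0.0], [-2.4, -5.0, -0.0], [-3.0, -5.5, -0.0], [-3.7, -5.9, -0.0], [-4.5, -6.3, -0.0], [-5.3, -6.5, -0.0], [-6.1, -6.7, -0.0]]
[-0.117, -0.233, -0.35, -0.466, -0.583, -0.699, -0.816, -0.933, -1.049, -1.166, -1.282, -1.399]
[0.50707091 0.34989739 0.14834237] 0.33278058654796666
```

View pics/i.png

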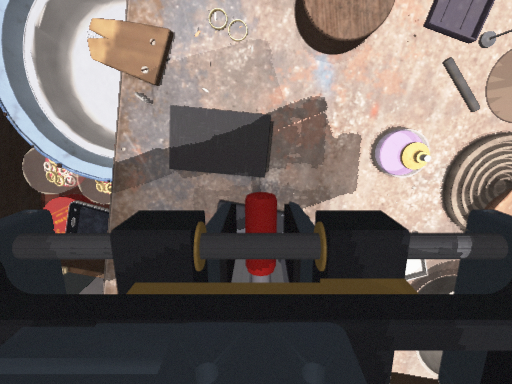

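Handle (260,235) now lies between the fingers. Trying a partial arc.

>>> {"op": "jog_arm", "data": {"jaw": [0.67,0.67,0.67,0.67,0.67,0.67], "linear": [[-0.1,-0.8,0],[-0.3,-1.6,0],[-0.5,-2.4,0],[-0.9,-3.1,0],[-0.9,-3.1,0],[-0.9,-3.1,0]], "spin": [-0.117,-0.233,-0.35,-0.466,-0.466,-0.466]}}

```text
t: 7.57
eef_pos: [0.4784, 0.3346, 0.1483]
tcp_rot: [[-0.619, 0.785, 0.002], [0.785, 0.619, 0.001], [-0.0, 0.003, -1.0]]
wrist_force: [0.0, 1.1, 0.3]
grip_width: 0.328
```

```bash
cat > red.py <<'E'
from h import *
# levers: red handle pixels -> world at z=.181, angle open
for n in("scene","top"):
    m=robot.camera_model(n);im=robot.grab_frame(n);h=cv2.cvtColor(im,cv2.COLOR_RGB2HSV)
    r=((h[...,0]<6)|(h[...,0]>174))&(h[...,1]>150)&(h[...,2]>90)
    k,l,st,c=cv2.connectedComponentsWithStats(r.astype(np.uint8))
    for i in range(1,k):
        w=ray(m,c[i],.181)
        for s,H in((1,(.5234,.2816)),(-1,(.5275,.0736))):
            v=w[:2]-H
            if st[i,4]>15 and np.linalg.norm(v)<.12:
                print(n,"LR"[s<0],st[i,4],w.round(3),"r",np.linalg.norm(v).round(3),"open deg",np.degrees(np.arctan2(-v[0],s*v[1])).round(1)-s)
E
python3 red.py; python3 arc.py .5234 .2816 184 9
```

```text
scene L 21 [0.489 0.326 0.181] r 0.056 open deg 36.8
scene R 74 [0.507 0.007 0.181] r 0.07 open deg 18.5
top R 71 [0.509 0.008 0.181] r 0.068 open deg 17.1
130.3471876868907 184.0 0.06955813169066075 [-0.7  0.6 -0.4] 0.3300228239390289
[[-0.0, -0.7, -0.0], [-0.2, -1.4, -0.0], [-0.4, -2.1, -0.0], [-0.7, -2.8, -0.0], [-1.0, -3.4, -0.0], [-1.4, -4.0, -0.0], [-1.9, -4.6, -0.0], [-2.4, -5.1, -0.0], [-3.0, -5.5, -0.0]]
[-0.104, -0.208, -0.312, -0.416, -0.52, -0.624, -0.728, -0.832, -0.936]
```

It moves. Continue to the stop.

>>> {"op": "jog_arm", "data": {"jaw": [0.67,0.67,0.67,0.67,0.67,0.67,0.67,0.67,0.67,0.67,0.67], "linear": [[0,-0.7,0],[-0.2,-1.4,0],[-0.4,-2.1,0],[-0.7,-2.8,0],[-1.0,-3.4,0],[-1.4,-4.0,0],[-1.9,-4.6,0],[-2.4,-5.1,0],[-3.0,-5.5,0],[-3.0,-5.5,0],[-3.0,-5.5,0]], "spin": [-0.1,-0.2,-0.31,-0.41,-0.52,-0.62,-0.73,-0.83,-0.93,-0.93,-0.93]}}

```text
t: 8.58
eef_pos: [0.4536, 0.2765, 0.1467]
tcp_rot: [[-1.0, -0.025, 0.0], [-0.025, 1.0, 0.0], [-0.0, 0.0, -1.0]]
wrist_force: [-0.2, -0.5, 0.2]
grip_width: 0.331
```

>>> {"op": "jog_arm", "data": {"jaw": [0.67,0.67,0.67], "linear": [[0,-0.2,0],[0,-0.3,0],[0,-0.3,0]], "spin": [0,0,0]}}

```text
t: 8.83
eef_pos: [0.4536, 0.2748, 0.1466]
tcp_rot: [[-1.0, -0.026, 0.001], [-0.026, 1.0, 0.003], [-0.001, 0.002, -1.0]]
wrist_force: [-0.7, 10.8, -1.8]
grip_width: 0.331
```

>>> {"op": "jog_arm", "data": {"jaw": [0.6,0.5,0.5,0.5,0.5,0.5,0.5,0.5,0.5,0.5,0.5,0.5], "linear": [[0,0.3,0],[0,0.3,-4],[0,0.3,-8],[0,0.3,-12],[-1,-4,-13.3],[-4.8,-26.9,-13.3],[-4.8,-26.9,-13.3],[-4.8,-26.9,-13.3],[-4.8,-26.9,-13.3],[-4.8,-26.9,-13.3],[-4.8,-26.9,-13.3],[-4.8,-26.9,-13.3]], "spin": [0,0,0,0,0.12,0.24,0.36,0.48,0.6,0.72,0.84,0.96]}}

```text
t: 9.83
eef_pos: [0.5101, 0.0021, 0.2795]
tcp_rot: [[-0.589, 0.808, 0.0], [0.808, 0.589, -0.001], [-0.001, -0.0, -1.0]]
wrist_force: [-0.8, 1.7, 0.2]
grip_width: 0.501
```

>>> {"op": "jog_arm", "data": {"jaw": [0.5,0.5,0.5,0.5,0.5,0.5,0.5,0.5,0.5,0.5], "linear": [[0,0,0],[0,0,0],[0,0,0],[0,0,0],[0,0,0],[0,0,0],[0,0,0],[0,0,0],[0,0,0],[0,0,0]], "spin": [0.12,0.24,0.36,0.48,0.6,0.72,0.84,0.92,0.92,0.92]}}

```text
t: 10.67
eef_pos: [0.5094, 0.0061, 0.2793]
tcp_rot: [[0.274, 0.962, -0.0], [0.962, -0.274, -0.0], [-0.0, -0.0, -1.0]]
wrist_force: [-0.0, -0.0, 0.1]
grip_width: 0.502
```

```bash
python3 red.py; python3 - <<'E'
from h import *
m=robot.camera_model("wrist");im=robot.grab_frame("wrist");o=robot.observe();print(o["eef_pos"],o["tcp_rot"][:2,1],o["q"].round())
h=cv2.cvtColor(im,cv2.COLOR_RGB2HSV);r=((h[...,0]<6)|(h[...,0]>174))&(h[...,1]>150)&(h[...,2]>70)
k,l,st,c=cv2.connectedComponentsWithStats(r.astype(np.uint8))
for i in range(1,k):
    if st[i,4]>100: print(c[i],st[i],ray(m,c[i],.181))
for n in ("top",):
    for t in("brass_a_mid","dark_a_mid"):
        for d in robot.trace(t,n):
            if d["score"]>.15 and d["region"].sum()>20:
                x,s=fitb(robot.camera_model(n),d["region"]);print(n,t,round(d["score"],2),x.round(4),round(s,2))
E
```

```text
scene L 85 [0.454 0.282 0.181] r 0.07 open deg 88.5
scene R 57 [0.507 0.006 0.181] r 0.071 open deg 18.1
top L 81 [0.454 0.28  0.181] r 0.069 open deg 90.7
[0.50932991 0.00602688 0.27932407] [ 0.96178505 -0.27380561] [ -2.  -2. 117.  -0.  65.  14.]
[ 84.19078947 123.38157895] [ 70 100  44  42 608] [0.35043737 0.12007271 0.181     ]
[258.44429882 184.77457405] [250 162  18  47 763] [0.50742257 0.00727983 0.181     ]
[202.12355212 195.5019305 ] [193 183  19  28 259] [0.44389417 0.01264703 0.181     ]
top brass_a_mid 0.78 [ 0.6021 -0.2875] 0.91
top brass_a_mid 0.77 [ 0.6397 -0.3914] 0.91
```

>>> {"op": "jog_arm", "data": {"jaw": [0.5,0.5,0.5,0.5,0.6,0.67,0.67], "linear": [[0,-0.2,4],[0,-0.2,8],[0,-0.2,12],[0,-0.2,13.2],[0,-0.2,13.2],[0,-0.2,13.2],[0,-0.2,13.2]], "spin": [0,0,0,0,0,0,0]}}

```text
t: 11.5
eef_pos: [0.5089, 0.0065, 0.1496]
tcp_rot: [[0.275, 0.961, 0.003], [0.961, -0.275, -0.0], [0.001, 0.003, -1.0]]
wrist_force: [-0.2, -0.0, 0.9]
grip_width: 0.339
```

```bash
python3 arc.py .5275 .0736 178 11
```

```text
-105.44563583049342 -182.0 0.06965981008108693 [-0.2 -0.   0.9] 0.33927387572557655
[[0.0, -0.8, -0.0], [0.2, -1.7, -0.0], [0.4, -2.5, -0.0], [0.7, -3.3, -0.0], [1.2, -4.0, -0.0], [1.7, -4.7, -0.0], [2.3, -5.3, -0.0], [3.0, -5.8, -0.0], [3.7, -6.3, -0.0], [4.5, -6.6, -0.0], [5.3, -6.9, -0.0]]
[0.121, 0.243, 0.364, 0.486, 0.607, 0.729, 0.85, 0.972, 1.093, 1.215, 1.336]
```

>>> {"op": "jog_arm", "data": {"jaw": [0.67,0.67,0.67,0.67,0.67,0.67,0.67,0.67,0.67,0.67,0.67,0.67], "linear": [[0,-0.8,0],[0.2,-1.7,0],[0.4,-2.5,0],[0.7,-3.3,0],[1.2,-4.0,0],[1.7,-4.7,0],[2.3,-5.3,0],[3.0,-5.8,0],[3.7,-6.3,0],[4.5,-6.6,0],[5.3,-6.9,0],[5.3,-6.9,0]], "spin": [0.12,0.24,0.36,0.48,0.6,0.72,0.84,0.96,1.08,1.2,1.32,1.32]}}

```text
t: 12.5
eef_pos: [0.4571, 0.0768, 0.1497]
tcp_rot: [[0.999, -0.035, 0.004], [-0.035, -0.999, -0.001], [0.004, 0.001, -1.0]]
wrist_force: [0.6, -4.1, -0.2]
grip_width: 0.333
```

>>> {"op": "jog_arm", "data": {"jaw": [0.67,0.67,0.67,0.67], "linear": [[0,-0.2,0],[0,-0.3,0],[0,-0.4,0],[0,-0.4,0]], "spin": [0,0,0,0]}}

```text
t: 12.83
eef_pos: [0.4569, 0.0779, 0.1495]
tcp_rot: [[1.0, -0.025, 0.003], [-0.025, -1.0, -0.006], [0.003, 0.006, -1.0]]
wrist_force: [-0.8, -34.4, 4.6]
grip_width: 0.33
```

>>> {"op": "jog_arm", "data": {"jaw": [0.6,0.3,0,0,0,0,0,0,0,0,0,0], "linear": [[0,0.5,0],[0,0.5,-4],[0,0.5,-8],[0,0.5,-11],[2,4,-11],[4,8,-11],[6.3,12,-11],[6.3,16,-11],[6.3,18.9,-11],[6.3,18.9,-11],[6.3,18.9,-11],[6.3,18.9,-11]], "spin": [0,0,0,-0.1,-0.2,-0.32,-0.44,-0.56,-0.68,-0.8,-0.92,-1.04]}}

```text
t: 13.83
eef_pos: [0.5142, -0.1114, 0.2598]
tcp_rot: [[0.536, 0.844, 0.003], [0.844, -0.536, -0.001], [0.001, 0.003, -1.0]]
wrist_force: [0.6, -0.3, -0.3]
grip_width: 0.998
```

>>> {"op": "jog_arm", "data": {"jaw": [0,0,0,0,0,0,0], "linear": [[0,0,0],[0,0,0],[0,0,0],[0,0,0],[0,0,0],[0,0,0],[0,0,0]], "spin": [-0.12,-0.24,-0.36,-0.48,-0.55,-0.55,-0.55]}}

```text
t: 14.42
eef_pos: [0.514, -0.1104, 0.2592]
tcp_rot: [[0.023, 1.0, 0.003], [1.0, -0.023, -0.001], [-0.001, 0.003, -1.0]]
wrist_force: [-0.4, 0.5, 0.8]
grip_width: 0.998
```

```bash
python3 red.py; cat > look.py <<'E'
from h import *
import sys
# wrist look: coloured bushings, fit on the bench
m=robot.camera_model("wrist");im=robot.grab_frame("wrist");o=robot.observe();print(o["t"],o["eef_pos"].round(4),o["tcp_rot"][:2,1].round(3),o["q"].round())
h=cv2.cvtColor(im,cv2.COLOR_RGB2HSV)
cv2.imwrite("pics/%s.png"%sys.argv[1],im[:,:,::-1])
for t in("brass_a_mid","dark_a_mid"):
    for d in robot.trace(t,"wrist"):
        if d["score"]<.2 or d["region"].sum()<100: continue
        x,s=fitb(m,d["region"]);dw=np.r_[x-o["eef_pos"][:2],0]
        print(t,round(d["score"],2),x.round(4),round(s,2),"rgb",np.median(im[d["region"]],0),np.round(d["extent"]),"tool shift",toolmove(dw,o["tcp_rot"])[:2])
E
python3 look.py j
```

```text
scene L 84 [0.454 0.282 0.181] r 0.07 open deg 88.3
scene R 84 [0.457 0.072 0.181] r 0.071 open deg 89.7
top R 88 [0.458 0.074 0.181] r 0.069 open deg 91.0
top L 79 [0.454 0.28  0.181] r 0.069 open deg 90.7
14.5667 [ 0.5137 -0.1103  0.2581] [ 1.    -0.023] [-15.   1. 117.  -0.  62. -13.]
brass_a_mid 0.58 [ 0.5993 -0.2899] 0.59 rgb [218.5 170.   92.5] [292. 262. 327. 280.] tool shift [-17.76   8.97]
```

View pics/j.png

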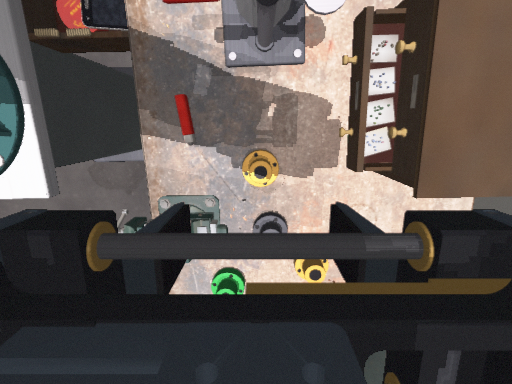

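Wrist: first brass at (260,168), dark at (270,225), second brass (313,268), green decoy (229,280).

```bash
cat > seg.py <<'E'
from h import *
import sys
# seg.py cx cy half kind : colour segmentation in wrist picture near a pixel, fit on bench
m=robot.camera_model("wrist");im=robot.grab_frame("wrist");o=robot.observe()
cx,cy,w=map(int,sys.argv[1:4]);h=cv2.cvtColor(im,cv2.COLOR_RGB2HSV).astype(int)
if sys.argv[4]=="brass": r=(h[...,1]>120)&(abs(h[...,0]-22)<9)
else: r=(h[...,2]<110)&(h[...,1]<90)
b=np.zeros(r.shape,bool);b[max(0,cy-w):cy+w,max(0,cx-w):cx+w]=1
r=cv2.morphologyEx((r&b).astype(np.uint8),cv2.MORPH_CLOSE,np.ones((3,3)))
k,l,st,c=cv2.connectedComponentsWithStats(r);i=1+st[1:,4].argmax()
cs,_=cv2.findContours((l==i).astype(np.uint8),cv2.RETR_EXTERNAL,cv2.CHAIN_APPROX_NONE)
q=np.zeros(r.shape,np.uint8);cv2.drawContours(q,cs,-1,1,-1)
x,s=fitb(m,q>0);dw=np.r_[x-o["eef_pos"][:2],0]
print(o["t"],"eef",o["eef_pos"].round(4),"bushing",x.round(4),"iou",round(s,3),st[i],"tool shift cm",toolmove(dw,o["tcp_rot"])[:2])
E
python3 seg.py 260 168 40 brass
```

```text
14.7167 eef [ 0.5134 -0.1102  0.2575] bushing [ 0.5139 -0.1139] iou 0.898 [243 150  36  37 833] tool shift cm [-0.37  0.06]
```

>>> {"op": "jog_arm", "data": {"jaw": [0.2,0.2,0.2,0.2,0.2,0.2,0.2,0.2,0.2], "linear": [[-0.4,0.1,4],[-0.4,0.1,8],[-0.4,0.1,12],[-0.4,0.1,16],[-0.4,0.1,19],[-0.4,0.1,21.5],[-0.4,0.1,23],[-0.4,0.1,23.3],[-0.4,0.1,23.3]], "spin": [0,0,0,0,0,0,0,0,0], "newtons": 20}}

```text
t: 15.47
eef_pos: [0.5138, -0.1141, 0.0236]
tcp_rot: [[0.021, 1.0, -0.002], [1.0, -0.021, 0.0], [0.0, -0.002, -1.0]]
wrist_force: [-0.6, -0.0, 0.3]
grip_width: 0.804
```

>>> {"op": "jog_arm", "data": {"jaw": [0.5,0.8,0.8,0.8,0.8,0.8], "linear": [[0,0,0],[0,0,0],[0,0,0],[0,0,0],[0,0,0],[0,0,0]], "spin": [0,0,0,0,0,0]}}

```text
t: 15.97
eef_pos: [0.5145, -0.1143, 0.0248]
tcp_rot: [[0.021, 1.0, 0.001], [1.0, -0.021, -0.0], [-0.0, 0.001, -1.0]]
wrist_force: [0.2, 0.6, -0.2]
grip_width: 0.394
```

>>> {"op": "jog_arm", "data": {"jaw": [0.8,0.8,0.8,0.8,0.8,0.8,0.8,0.8,0.8], "linear": [[0,0,-1],[0,0,-4],[0,0,-8],[0,0,-12],[0,0,-16],[0,0,-20],[0,0,-24],[0,0,-24],[0,0,-24]], "spin": [0,0,0,0,0,0,0,0,0], "newtons": 30}}

```text
t: 16.72
eef_pos: [0.5154, -0.1145, 0.2674]
tcp_rot: [[0.021, 1.0, 0.005], [1.0, -0.021, -0.001], [-0.001, 0.005, -1.0]]
wrist_force: [-0.3, -0.2, -0.6]
grip_width: 0.199
```

>>> {"op": "jog_arm", "data": {"jaw": [0.8,0.8,0.8,0.8,0.8,0.8,0.8,0.8,0.8,0.8,0.8,0.8], "linear": [[3,0,0],[6.5,0,0],[10,0,0],[13.5,0,0],[17,0,0],[20.5,0,0],[24,0,0],[27.5,0.2,0],[31,0.2,0],[33.9,0.2,0],[33.9,0.2,0],[33.9,0.2,0]], "spin": [0,0,0,0,0,0,0,0,0,0,0,0]}}

```text
t: 17.72
eef_pos: [0.5224, 0.2255, 0.263]
tcp_rot: [[0.018, 1.0, -0.002], [1.0, -0.018, -0.001], [-0.001, -0.002, -1.0]]
wrist_force: [-0.6, -0.8, 0.3]
grip_width: 0.2
```

```bash
python3 red.py; python3 - <<'E'
from h import *
m=robot.camera_model("wrist");im=robot.grab_frame("wrist");o=robot.observe();print(o["t"],o["eef_pos"],o["tcp_rot"][:2,1])
s=robot.grab_frame("scene");ms=robot.camera_model("scene")
def poly(img,m,P):cv2.polylines(img,[proj(m,P).round().astype(int)],True,(255,0,255),1)
big=cv2.resize(s,None,fx=4,fy=4,interpolation=cv2.INTER_CUBIC)
for Y,X in((.225,.524),(.129,.526)):
    cv2.polylines(big,[(proj(ms,ring(X,Y,.164,.044))*4+1.5).round().astype(int)],True,(255,0,255),1); poly(im,m,ring(X,Y,.164,.044))
cv2.imwrite("pics/k.png",np.vstack([cv2.resize(im[150:384],(512,234)),cv2.resize(big[480:920,720:1160],(360,360))[:, :] if 0 else cv2.copyMakeBorder(cv2.resize(big[480:920,720:1160],(366,366)),0,0,0,146,0)])[:,:,::-1])
E
```

```text
scene L 83 [0.453 0.282 0.181] r 0.07 open deg 88.9
scene R 88 [0.457 0.072 0.181] r 0.07 open deg 90.1
top R 89 [0.459 0.074 0.181] r 0.069 open deg 91.0
17.8667 [0.52291912 0.22371105 0.26367372] [ 0.99977317 -0.02126726]
```

View pics/k.png

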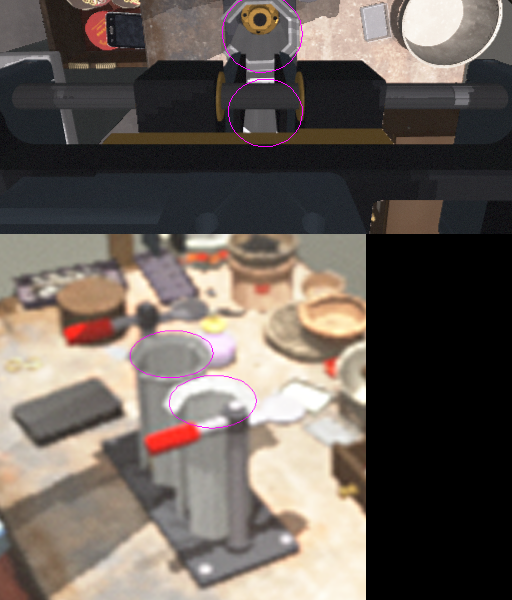

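The bushing slipped out (opening only 0.2, tube still shows one brass); the tips evidently sit ~19 mm above the reported TCP when partly open. Find it again.

>>> {"op": "jog_arm", "data": {"jaw": [0.2,0.2,0.2,0.2,0.2,0.2,0.2,0.2,0.2,0.2,0.2,0.2], "linear": [[-3,0,0],[-6.5,0,0],[-10,0,0],[-13.5,0,0],[-17,0,0],[-20.5,0,0],[-24,0,0],[-27.5,-0.2,0],[-31,-0.2,0],[-33.9,-0.2,0],[-33.9,-0.2,0],[-33.9,-0.2,0]], "spin": [0,0,0,0,0,0,0,0,0,0,0,0]}}

```text
t: 18.92
eef_pos: [0.5137, -0.1161, 0.2642]
tcp_rot: [[0.024, 1.0, -0.0], [1.0, -0.024, 0.0], [0.0, -0.0, -1.0]]
wrist_force: [-0.1, 0.3, -1.3]
grip_width: 0.802
```

```bash
python3 seg.py 260 168 60 brass; python3 look.py l
```

```text
18.9667 eef [ 0.5138 -0.115   0.2642] bushing [ 0.5137 -0.1141] iou 0.832 [243 146  36  37 771] tool shift cm [ 0.09 -0.01]
19.0167 [ 0.5139 -0.1143  0.2643] [ 1.    -0.022] [-15.   1. 116.   0.  63. -14.]
brass_a_mid 0.58 [ 0.5975 -0.2975] 0.38 rgb [243.5 203.  106. ] [293. 262. 322. 276.] tool shift [-18.14   8.75]
dark_a_mid 0.27 [0.6111 0.142 ] 0.88 rgb [248. 244. 249.] [260.   0. 342.   9.] tool shift [25.83  9.15]
```

View pics/l.png

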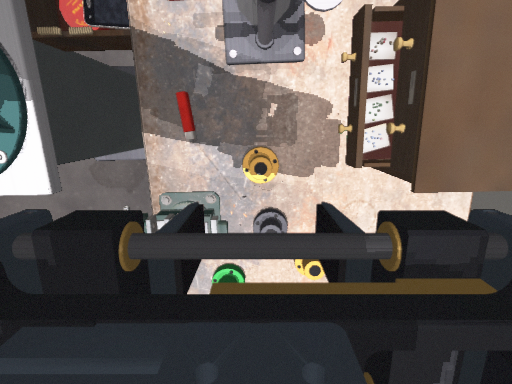

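Bushing still upright at (260,165).

>>> {"op": "jog_arm", "data": {"jaw": [0.2,0.2,0.2,0.2,0.2,0.2,0.2,0.2,0.2,0.2], "linear": [[0,0,4],[0,0,8],[0,0,12],[0,0,16],[0,0,20],[0,0,23],[0,0,24.5],[0,0,25.2],[0,0,25.7],[0,0,25.7]], "spin": [0,0,0,0,0,0,0,0,0,0]}}

```text
t: 19.95
eef_pos: [0.5145, -0.1139, 0.0073]
tcp_rot: [[0.02, 1.0, -0.0], [1.0, -0.02, 0.0], [0.0, -0.0, -1.0]]
wrist_force: [0.1, -0.5, -0.1]
grip_width: 0.801
```

>>> {"op": "jog_arm", "data": {"jaw": [0.5,0.8,0.8,0.8,0.8,0.8,0.8], "linear": [[0,0,0],[0,0,0],[0,0,0],[0,0,0],[0,0,0],[0,0,0],[0,0,0]], "spin": [0,0,0,0,0,0,0]}}

```text
t: 20.53
eef_pos: [0.5145, -0.1143, 0.0076]
tcp_rot: [[0.021, 1.0, 0.0], [1.0, -0.021, -0.0], [-0.0, 0.0, -1.0]]
wrist_force: [-0.4, 0.3, 5.6]
grip_width: 0.385
```

>>> {"op": "jog_arm", "data": {"jaw": [0.8,0.8,0.8,0.8,0.8,0.8,0.8,0.8,0.8], "linear": [[0,0,-1],[0,0,-4],[0,0,-8],[0,0,-12],[0,0,-16],[0,0,-20],[0,0,-24],[0,0,-24],[0,0,-24]], "spin": [0,0,0,0,0,0,0,0,0]}}

```text
t: 21.28
eef_pos: [0.5152, -0.1145, 0.25]
tcp_rot: [[0.021, 1.0, 0.004], [1.0, -0.021, -0.001], [-0.001, 0.004, -1.0]]
wrist_force: [-0.8, -0.3, -2.2]
grip_width: 0.382
```

>>> {"op": "jog_arm", "data": {"jaw": [0.8,0.8,0.8,0.8,0.8,0.8,0.8,0.8,0.8,0.8,0.8,0.8], "linear": [[3,0,-1],[6.5,0,-2],[10,0,-2],[13.5,0,-2],[17,0,-2],[20.5,0,-2],[24,0,-2],[27.5,0.2,-2],[31,0.2,-2],[33.9,0.2,-2],[33.9,0.2,-2],[33.9,0.2,-2]], "spin": [0,0,0,0,0,0,0,0,0,0,0,0]}}

```text
t: 22.28
eef_pos: [0.5222, 0.2254, 0.2655]
tcp_rot: [[0.018, 1.0, -0.003], [1.0, -0.018, -0.001], [-0.001, -0.003, -1.0]]
wrist_force: [-0.3, -0.4, -1.3]
grip_width: 0.386
```

>>> {"op": "jog_arm", "data": {"jaw": [0.8,0.8,0.8], "linear": [[0,0,0],[0,0,0],[0,0,0]], "spin": [0,0,0]}}

```text
t: 22.53
eef_pos: [0.5232, 0.2236, 0.267]
tcp_rot: [[0.022, 1.0, -0.001], [1.0, -0.022, -0.0], [-0.0, -0.001, -1.0]]
wrist_force: [-0.4, 0.0, -0.8]
grip_width: 0.383
```

```bash
python3 - <<'E'
from h import *
m=robot.camera_model("wrist");im=robot.grab_frame("wrist");o=robot.observe();print(o["t"],o["eef_pos"],o["tcp_rot"].round(3),o["grip_width"])
s=robot.grab_frame("scene");ms=robot.camera_model("scene");t=robot.grab_frame("top");mt=robot.camera_model("top")
def crop(im,m,x0,y0,w,h,f):
    b=cv2.resize(im[y0:y0+h,x0:x0+w],None,fx=f,fy=f,interpolation=cv2.INTER_CUBIC)
    for X,Y in((.524,.225),(.526,.129)):
        for r in(.044,.0352): cv2.polylines(b,[((proj(m,ring(X,Y,.164,r))-[x0,y0])*f+f/2-.5).round().astype(int)],True,(255,0,255),1)
    return b
A_=crop(im,m,180,130,160,130,3);B=crop(s,ms,195,135,80,80,4);C=crop(t,mt,160,160,120,65,4)
out=np.zeros((600,800,3),np.uint8);out[:390,:480]=A_;out[:320,480:]=B;out[330:590,320:800]=C if 0 else C;out[:390,:480]=A_
cv2.imwrite("pics/m.png",out[:,:,::-1])
E
```

```text
22.5833 [0.52330587 0.22370112 0.2671606 ] [[ 0.022  1.    -0.   ]
 [ 1.    -0.022 -0.   ]
 [-0.    -0.    -1.   ]] 0.38319963058302436
```

View pics/m.png

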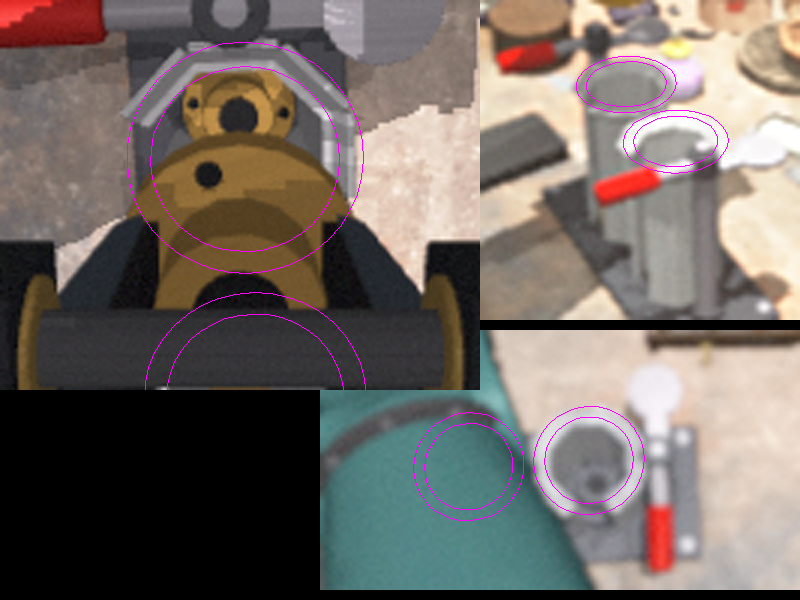

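Overlays of the mouths fit in the scene, top and wrist views within ~2 mm; the bushing is held and centred over the left tube.

>>> {"op": "jog_arm", "data": {"jaw": [0.8,0.8,0.8,0.8,0.8,0.8,0.8], "linear": [[0,0,4],[0,0,7],[0,0,9],[0,0,10],[0,0,11],[0,0,11.4],[0,0,11.4]], "spin": [0,0,0,0,0,0,0]}}

```text
t: 23.27
eef_pos: [0.5235, 0.2246, 0.1533]
tcp_rot: [[0.021, 1.0, -0.0], [1.0, -0.021, 0.0], [0.0, -0.0, -1.0]]
wrist_force: [0.5, -0.4, -1.5]
grip_width: 0.386
```

>>> {"op": "jog_arm", "data": {"jaw": [0.45,0.3,0.3,0.3,0.3,0.3,0.3,0.3], "linear": [[0,0,0],[0,0,0],[0,0,0],[0,0,0],[0,0,-4],[0,0,-8],[0,0,-11],[0,0,-11]], "spin": [0,0,0,0,0,0,0,0]}}

```text
t: 23.93
eef_pos: [0.5262, 0.2258, 0.2703]
tcp_rot: [[0.021, 1.0, 0.009], [1.0, -0.021, 0.003], [0.003, 0.009, -1.0]]
wrist_force: [0.2, 0.8, 0.9]
grip_width: 0.701
```

>>> {"op": "jog_arm", "data": {"jaw": [0.2,0.2,0.2,0.2,0.2,0.2,0.2,0.2,0.2,0.2,0.2,0.2], "linear": [[-3,0,0],[-7,0,0],[-11,0,0],[-15,0,0],[-19,0,0],[-23,0,0],[-27,0,0],[-31,0,0],[-34.5,0,0],[-34.5,0,0],[-34.5,0,0],[-34.5,0,0]], "spin": [0,0,0,0,0,0,0,0,0,0,0,0]}}

```text
t: 24.93
eef_pos: [0.5161, -0.1201, 0.2632]
tcp_rot: [[0.021, 1.0, -0.0], [1.0, -0.021, 0.0], [0.0, -0.0, -1.0]]
wrist_force: [-0.3, 0.1, -0.0]
grip_width: 0.798
```

```bash
python3 - <<'E'
from h import *
m=robot.camera_model("wrist");im=robot.grab_frame("wrist");o=robot.observe();print(o["t"],o["eef_pos"],o["grip_width"])
t=robot.grab_frame("top");s=robot.grab_frame("scene")
out=np.zeros((600,800,3),np.uint8);out[:384,:512]=im
out[:288,512:]=cv2.resize(s[140:230,200:290],(288,288));out[384:600]=cv2.resize(t[150:204,140:340],(800,216))
cv2.imwrite("pics/n.png",out[:,:,::-1])
E
```

```text
24.9833 [ 0.51614028 -0.11959839  0.26320782] 0.7997115969680496
```

View pics/n.png

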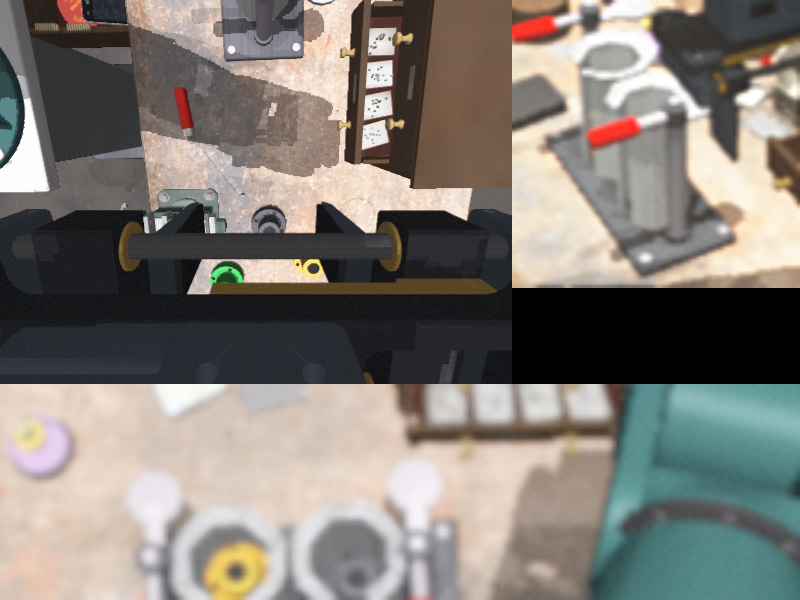

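Brass a now sits in the left tube, hub up; dark is at (267,222). I'll grip the remaining two with the jaws along world y, to keep the gripper body off the vice.

>>> {"op": "jog_arm", "data": {"jaw": [0.2,0.2,0.2,0.2,0.2,0.2,0.2,0.2,0.2,0.2,0.2,0.2], "linear": [[-2,0.3,0],[-5,1,0],[-8.6,1.3,0],[-8.6,1.3,0],[-8.6,1.3,0],[-8.6,1.3,0],[-8.6,1.3,0],[-8.6,1.3,0],[-8.6,1.3,0],[-8.6,1.3,0],[-8.6,1.3,0],[-8.6,1.3,0]], "spin": [0.12,0.24,0.36,0.48,0.6,0.72,0.84,0.96,1.08,1.2,1.32,1.44]}}

```text
t: 26.08
eef_pos: [0.5277, -0.2055, 0.2633]
tcp_rot: [[0.994, 0.106, 0.0], [0.106, -0.994, 0.0], [0.0, -0.0, -1.0]]
wrist_force: [0.2, 0.6, -0.0]
grip_width: 0.802
```

>>> {"op": "jog_arm", "data": {"jaw": [0.2,0.2,0.2,0.2], "linear": [[0,0,0],[0,0,0],[0,0,0],[0,0,0]], "spin": [0.12,0.12,0.12,0.12]}}

```text
t: 26.42
eef_pos: [0.5275, -0.206, 0.2633]
tcp_rot: [[1.0, -0.005, -0.0], [-0.005, -1.0, 0.0], [-0.0, -0.0, -1.0]]
wrist_force: [-0.4, -0.1, -0.7]
grip_width: 0.798
```

```bash
python3 look.py o; python3 seg.py 260 168 45 dark
```

```text
26.4667 [ 0.5275 -0.2061  0.2633] [-0.006 -1.   ] [-24.   5. 112.   0.  63.  67.]
brass_a_mid 0.9 [ 0.6368 -0.3891] 0.93 rgb [ 66. 192. 187.] [356.  73. 403. 113.] tool shift [11.04 18.23]
brass_a_mid 0.79 [ 0.6    -0.2866] 0.97 rgb [232.  196.  102.5] [294. 101. 331. 138.] tool shift [7.29 8.  ]
dark_a_mid 0.24 [0.5517 0.1633] 0.2 rgb [75. 73. 75.] [  0. 126. 118. 218.] tool shift [  2.2  -36.96]
26.6167 eef [ 0.5274 -0.2064  0.2633] bushing [ 0.5395 -0.2155] iou 0.344 [ 215  130   78   83 3133] tool shift cm [1.22 0.9 ]
```

View pics/o.png

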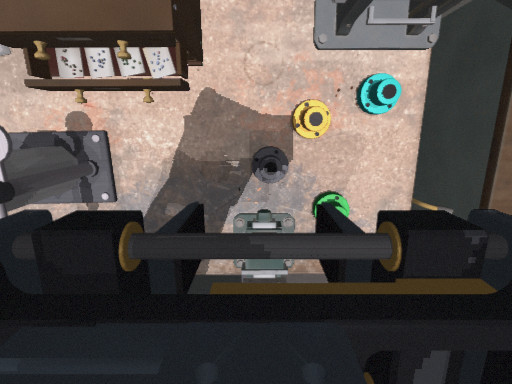

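Dark bushing at (270,164), partly in shadow; threshold tighter.

```bash
sed -i 's/h\[...,2\]<110/h[...,2]<int(sys.argv[5])/' seg.py; for v in 65 75 85; do python3 seg.py 270 164 24 dark $v; done; python3 - <<'E'
from h import *
m=robot.camera_model("wrist");print(proj(m,[[.5275,-.2061,.02],[.5275,-.222,.02]]))
for c in ([270,164],[270,166]): print(ray(m,c,.025))
E
```

```text
26.6667 eef [ 0.5274 -0.2065  0.2633] bushing [ 0.5293 -0.2214] iou 0.647 [251 146  37  28 724] tool shift cm [0.21 1.49]
26.7167 eef [ 0.5274 -0.2065  0.2633] bushing [ 0.5316 -0.2189] iou 0.694 [249 146  39  29 817] tool shift cm [0.43 1.24]
26.7667 eef [ 0.5274 -0.2065  0.2633] bushing [ 0.5312 -0.2194] iou 0.668 [246 146  42  38 918] tool shift cm [0.39 1.29]
[[259.33452786 165.5930404 ]
 [269.18249222 165.50673727]]
[ 0.53064321 -0.22314021  0.025     ]
[ 0.52743277 -0.22313999  0.025     ]
```

>>> {"op": "jog_arm", "data": {"jaw": [0.1,0.1,0.1,0.1,0.1,0.1,0.1,0.1,0.1,0.1], "linear": [[0.15,1.55,4],[0.15,1.55,8],[0.15,1.55,12],[0.15,1.55,16],[0.15,1.55,20],[0.15,1.55,23],[0.15,1.55,24.5],[0.15,1.55,25.3],[0.15,1.55,25.4],[0.15,1.55,25.4]], "spin": [0,0,0,0,0,0,0,0,0,0]}}

```text
t: 27.6
eef_pos: [0.5291, -0.2223, 0.0098]
tcp_rot: [[1.0, -0.01, 0.0], [-0.01, -1.0, -0.0], [0.0, 0.0, -1.0]]
wrist_force: [0.8, -0.2, 0.2]
grip_width: 0.899
```

>>> {"op": "jog_arm", "data": {"jaw": [0.5,0.8,0.8,0.8,0.8,0.8,0.8], "linear": [[0,0,0],[0,0,0],[0,0,0],[0,0,0],[0,0,0],[0,0,0],[0,0,0]], "spin": [0,0,0,0,0,0,0]}}

```text
t: 28.18
eef_pos: [0.5288, -0.222, 0.0094]
tcp_rot: [[1.0, -0.01, 0.0], [-0.01, -1.0, -0.0], [0.0, 0.0, -1.0]]
wrist_force: [0.1, -0.1, 0.6]
grip_width: 0.421
```

>>> {"op": "jog_arm", "data": {"jaw": [0.8,0.8,0.8,0.8,0.8,0.8,0.8,0.8,0.8], "linear": [[0,0,-1],[0,0,-4],[0,0,-8],[0,0,-12],[0,0,-16],[0,0,-20],[0,0,-24],[0,0,-26],[0,0,-26]], "spin": [0,0,0,0,0,0,0,0,0]}}

```text
t: 28.93
eef_pos: [0.5307, -0.2229, 0.2754]
tcp_rot: [[1.0, -0.01, 0.007], [-0.01, -1.0, -0.003], [0.007, 0.003, -1.0]]
wrist_force: [0.8, -1.0, -1.3]
grip_width: 0.386
```

>>> {"op": "jog_arm", "data": {"jaw": [0.8,0.8,0.8,0.8,0.8,0.8,0.8,0.8,0.8,0.8,0.8,0.8], "linear": [[0,-3,0],[0,-6.5,0],[-0.2,-10,0],[-0.3,-13.5,0],[-0.4,-17,0],[-0.5,-20.5,0],[-0.6,-24,0],[-0.65,-27.5,0],[-0.65,-31,0],[-0.65,-34,0],[-0.65,-35.1,0],[-0.65,-35.1,0]], "spin": [-0.12,-0.24,-0.36,-0.48,-0.6,-0.72,-0.84,-0.96,-1.08,-1.2,-1.32,-1.44]}}

```text
t: 29.93
eef_pos: [0.5249, 0.1313, 0.2685]
tcp_rot: [[0.132, 0.991, -0.001], [0.991, -0.132, 0.0], [-0.0, -0.001, -1.0]]
wrist_force: [0.1, 0.1, -1.5]
grip_width: 0.382
```

>>> {"op": "jog_arm", "data": {"jaw": [0.8,0.8,0.8,0.8,0.8], "linear": [[0,0,0],[0,0,0],[0,0,0],[0,0,0],[0,0,0]], "spin": [-0.11,-0.11,-0.11,-0.11,-0.11]}}

```text
t: 30.35
eef_pos: [0.5256, 0.1288, 0.2692]
tcp_rot: [[0.034, 0.999, -0.0], [0.999, -0.034, -0.0], [-0.0, -0.0, -1.0]]
wrist_force: [-0.3, 0.1, -0.4]
grip_width: 0.384
```

```bash
python3 - <<'E'
from h import *
m=robot.camera_model("wrist");im=robot.grab_frame("wrist");o=robot.observe();print(o["t"],o["eef_pos"],o["tcp_rot"].round(3).tolist(),o["grip_width"])
def crop(im,m,x0,y0,w,h,f):
    b=cv2.resize(im[y0:y0+h,x0:x0+w],None,fx=f,fy=f,interpolation=cv2.INTER_CUBIC)
    e=o["eef_pos"]
    for X,Y,Z,r in((.526,.129,.164,.044),(.526,.129,.164,.0352),(e[0],e[1],e[2]-.0095,.03),(e[0],e[1],e[2]+.0105,.03)): cv2.polylines(b,[((proj(m,ring(X,Y,Z,r))-[x0,y0])*f+f/2-.5).round().astype(int)],True,(255,0,255),1)
    return b
s=robot.grab_frame("scene");ms=robot.camera_model("scene")
out=np.zeros((600,800,3),np.uint8);out[:390,:480]=crop(im,m,180,130,160,130,3);out[:320,480:]=crop(s,ms,210,120,80,80,4)
cv2.imwrite("pics/p.png",out[:390,:,::-1])
E
```

```text
30.4 [0.52563155 0.12874434 0.2691932 ] [[0.033, 0.999, -0.0], [0.999, -0.033, -0.0], [-0.0, -0.0, -1.0]] 0.38171998524044604
```

View pics/p.png

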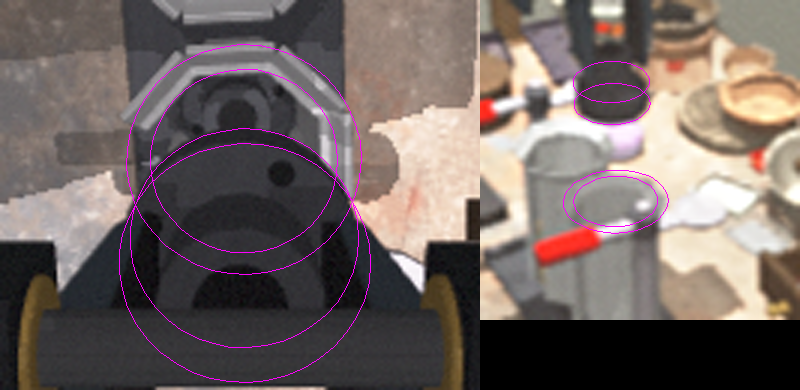

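Dark bushing is held, aligned with the right mouth within ~1–2 mm.

>>> {"op": "jog_arm", "data": {"jaw": [0.8,0.8,0.8,0.8,0.8,0.8,0.8], "linear": [[0,0,4],[0,0,7],[0,0,9],[0,0,10],[0,0,11],[0,0,11.4],[0,0,11.4]], "spin": [0,0,0,0,0,0,0]}}

```text
t: 31.03
eef_pos: [0.5259, 0.129, 0.1553]
tcp_rot: [[0.031, 1.0, -0.0], [1.0, -0.031, -0.0], [-0.0, -0.0, -1.0]]
wrist_force: [0.6, 0.3, -1.7]
grip_width: 0.389
```

>>> {"op": "jog_arm", "data": {"jaw": [0.45,0.3,0.3,0.3,0.3,0.3,0.3,0.3], "linear": [[0,0,0],[0,0,0],[0,0,0],[0,0,0],[0,0,-4],[0,0,-8],[0,0,-11],[0,0,-11]], "spin": [0,0,0,0,0,0,0,0]}}

```text
t: 31.7
eef_pos: [0.5287, 0.1296, 0.2721]
tcp_rot: [[0.031, 0.999, 0.009], [1.0, -0.031, 0.002], [0.002, 0.009, -1.0]]
wrist_force: [0.2, 0.2, 0.8]
grip_width: 0.698
```

>>> {"op": "jog_arm", "data": {"jaw": [0.1,0.1,0.1,0.1,0.1,0.1,0.1,0.1,0.1,0.1,0.1,0.1], "linear": [[-3,0.7,0],[-7,1.5,0],[-11,2.3,0],[-15,3.1,0],[-19,4,0],[-23,4.8,0],[-27,5.6,0],[-31,6.5,0],[-35,7.4,0],[-39,8.2,0],[-41.4,8.7,0],[-41.4,8.7,0]], "spin": [0.12,0.24,0.36,0.48,0.6,0.72,0.84,0.96,1.08,1.2,1.32,1.44]}}

```text
t: 32.7
eef_pos: [0.6003, -0.2919, 0.2649]
tcp_rot: [[0.996, 0.091, 0.0], [0.091, -0.996, -0.001], [0.0, 0.001, -1.0]]
wrist_force: [0.2, -0.2, 0.1]
grip_width: 0.901
```

>>> {"op": "jog_arm", "data": {"jaw": [0.1,0.1,0.1,0.1], "linear": [[0,0,0],[0,0,0],[0,0,0],[0,0,0]], "spin": [0.12,0.12,0.12,0.12]}}

```text
t: 33.03
eef_pos: [0.6, -0.2872, 0.2653]
tcp_rot: [[1.0, -0.015, -0.0], [-0.015, -1.0, -0.0], [-0.0, 0.0, -1.0]]
wrist_force: [1.0, 0.0, -0.2]
grip_width: 0.902
```

```bash
python3 look.py q; python3 seg.py 260 166 40 brass; python3 red.py; python3 - <<'E'
from h import *
# rest of bench, top view: any other bushing colours?
t=robot.grab_frame("top");m=robot.camera_model("top")
np.save("top_mid.npy",t)
# mean colour inside tubes at hub heights of the second bushing
for n,X,Y in(("L",.524,.225),("R",.526,.129)):
    p=proj(m,ring(X,Y,.112,.012)).round().astype(int);print(n,np.median(t[p[:,1],p[:,0]],0))
E
```

```text
33.0833 [ 0.6    -0.2871  0.2654] [-0.016 -1.   ] [-28.  14. 101.  -0.  65.  63.]
brass_a_mid 0.89 [ 0.6002 -0.287 ] 0.95 rgb [139. 105.  57.] [241. 146. 279. 180.] tool shift [ 0.02 -0.01]
brass_a_mid 0.81 [ 0.6379 -0.3894] 0.96 rgb [ 94. 223. 219.] [302. 117. 343. 161.] tool shift [ 3.95 10.16]
33.2333 eef [ 0.6    -0.2872  0.2654] bushing [ 0.5998 -0.287 ] iou 0.94 [242 147  36  36 915] tool shift cm [-0.02 -0.02]
scene L 86 [0.454 0.282 0.181] r 0.07 open deg 88.7
scene R 83 [0.456 0.072 0.181] r 0.071 open deg 90.1
top R 89 [0.459 0.074 0.181] r 0.069 open deg 91.0
top L 79 [0.454 0.28  0.181] r 0.069 open deg 90.7
L [233.  209.  106.5]
R [139.  138.5 145.5]
```

>>> {"op": "jog_arm", "data": {"jaw": [0.2,0.2,0.2,0.2,0.2,0.2,0.2,0.2,0.2,0.2], "linear": [[0,0,4],[0,0,8],[0,0,12],[0,0,16],[0,0,20],[0,0,23],[0,0,24.7],[0,0,25.5],[0,0,25.6],[0,0,25.6]], "spin": [0,0,0,0,0,0,0,0,0,0]}}

```text
t: 34.22
eef_pos: [0.6004, -0.2877, 0.0099]
tcp_rot: [[1.0, -0.02, 0.0], [-0.02, -1.0, -0.0], [0.0, 0.0, -1.0]]
wrist_force: [-0.5, -0.5, 0.5]
grip_width: 0.802
```

>>> {"op": "jog_arm", "data": {"jaw": [0.5,0.8,0.8,0.8,0.8,0.8,0.8], "linear": [[0,0,0],[0,0,0],[0,0,0],[0,0,0],[0,0,0],[0,0,0],[0,0,0]], "spin": [0,0,0,0,0,0,0]}}

```text
t: 34.8
eef_pos: [0.6001, -0.2876, 0.0096]
tcp_rot: [[1.0, -0.02, 0.0], [-0.02, -1.0, -0.0], [0.0, 0.0, -1.0]]
wrist_force: [-0.9, 1.1, 3.8]
grip_width: 0.384
```

>>> {"op": "jog_arm", "data": {"jaw": [0.8,0.8,0.8,0.8,0.8,0.8,0.8,0.8,0.8], "linear": [[0,0,-1],[0,0,-4],[0,0,-8],[0,0,-12],[0,0,-16],[0,0,-20],[0,0,-24],[0,0,-26],[0,0,-26]], "spin": [0,0,0,0,0,0,0,0,0]}}

```text
t: 35.55
eef_pos: [0.602, -0.2884, 0.2759]
tcp_rot: [[1.0, -0.02, 0.007], [-0.02, -1.0, -0.004], [0.007, 0.004, -1.0]]
wrist_force: [0.2, -0.4, -0.6]
grip_width: 0.384
```

>>> {"op": "jog_arm", "data": {"jaw": [0.8,0.8,0.8,0.8,0.8,0.8,0.8,0.8,0.8,0.8,0.8,0.8], "linear": [[-0.5,-3,0],[-1.2,-7,0],[-1.9,-11,0],[-2.5,-15,0],[-3.2,-19,0],[-3.9,-23,0],[-4.6,-27,0],[-5.3,-31,0],[-6,-35,0],[-6.6,-39,0],[-7.3,-43,0],[-8,-47,0]], "spin": [-0.12,-0.24,-0.36,-0.48,-0.6,-0.72,-0.84,-0.96,-1.08,-1.2,-1.32,-1.44]}}

```text
t: 36.55
eef_pos: [0.528, 0.1857, 0.2687]
tcp_rot: [[0.144, 0.99, -0.001], [0.99, -0.144, -0.0], [-0.0, -0.001, -1.0]]
wrist_force: [1.2, 0.3, -1.9]
grip_width: 0.384
```

```bash
python3 - <<'E'
from h import *
o=robot.observe();print(o["eef_pos"],o["tcp_rot"][:2,1],o["grip_width"])
# commanded pose at start of last call: (.6001,-.2876), tool x=(1,-.02); command now:
c=np.array([.6001,-.2876])+np.array([[1,-.02],[-.02,-1]])@np.array([-.08,-.47]);print(c)
a=np.radians(-91.15)+1.44;y=np.array([np.cos(a),np.sin(a)]);x=np.array([-y[1],y[0]]);d=np.array([.5237,.2245])-c;print("shift",100*d@x,100*d@y)
E
```

```text
[0.52798043 0.1857311  0.2686812 ] [ 0.98954312 -0.14423402] 0.3835046245293882
[0.5295 0.184 ]
shift 3.9168246085609137 -1.182110394917363
```

>>> {"op": "jog_arm", "data": {"jaw": [0.8,0.8,0.8,0.8,0.8,0.8], "linear": [[2,-0.6,0],[3.9,-1.2,0],[3.9,-1.2,0],[3.9,-1.2,0],[3.9,-1.2,0],[3.9,-1.2,0]], "spin": [-0.12,-0.12,-0.12,-0.12,-0.12,-0.12]}}

```text
t: 37.05
eef_pos: [0.5233, 0.2235, 0.269]
tcp_rot: [[0.032, 0.999, -0.0], [0.999, -0.032, -0.0], [-0.0, -0.0, -1.0]]
wrist_force: [0.2, 0.4, -1.4]
grip_width: 0.387
```

>>> {"op": "jog_arm", "data": {"jaw": [0.8,0.8,0.8,0.8,0.8,0.8,0.8], "linear": [[0.05,0,4],[0.05,0,7],[0.05,0,9],[0.05,0,10],[0.05,0,11],[0.05,0,11.4],[0.05,0,11.4]], "spin": [0,0,0,0,0,0,0]}}

```text
t: 37.63
eef_pos: [0.5235, 0.2246, 0.1553]
tcp_rot: [[0.031, 1.0, -0.0], [1.0, -0.031, -0.0], [-0.0, -0.0, -1.0]]
wrist_force: [-0.8, 0.0, -1.9]
grip_width: 0.387
```

>>> {"op": "jog_arm", "data": {"jaw": [0.45,0.3,0.3,0.3,0.3,0.3,0.3,0.3], "linear": [[0,0,0],[0,0,0],[0,0,0],[0,0,0],[0,0,-4],[0,0,-8],[0,0,-11],[0,0,-11]], "spin": [0,0,0,0,0,0,0,0]}}

```text
t: 38.3
eef_pos: [0.5262, 0.226, 0.2723]
tcp_rot: [[0.031, 0.999, 0.009], [1.0, -0.031, 0.003], [0.004, 0.008, -1.0]]
wrist_force: [-0.2, 0.5, 0.4]
grip_width: 0.695
```

>>> {"op": "jog_arm", "data": {"jaw": [0.5,0.5,0.5,0.5,0.5,0.5,0.5,0.5,0.5,0.5,0.5,0.5], "linear": [[-3,0,0],[-7,-1,0],[-11,-2,0],[-15,-3,0],[-19,-4,0],[-23,-5,0],[-27,-5.5,0],[-31,-5.5,0],[-34.7,-5.5,0],[-34.7,-5.5,0],[-34.7,-5.5,0],[-34.7,-5.5,0]], "spin": [0.12,0.24,0.36,0.48,0.6,0.72,0.84,0.96,1.08,1.2,1.32,1.44]}}

```text
t: 39.3
eef_pos: [0.4575, -0.1211, 0.2652]
tcp_rot: [[0.996, 0.092, 0.0], [0.092, -0.996, -0.0], [0.0, 0.0, -1.0]]
wrist_force: [0.8, 0.5, -0.2]
grip_width: 0.499
```

```bash
python3 - <<'E'
from h import *
o=robot.observe();print(o["t"],o["eef_pos"],o["tcp_rot"][:2,1])
t=robot.grab_frame("top");s=robot.grab_frame("scene");m=robot.camera_model("top")
out=np.zeros((600,800,3),np.uint8)
b=cv2.resize(t[160:225,150:280],(520,260),interpolation=cv2.INTER_CUBIC)
for X,Y,z in((.524,.225,.162),(.526,.129,.112)):
    cv2.polylines(b,[((proj(m,ring(X,Y,z,.018))-[150,160])*4+1.5).round().astype(int)],True,(255,0,255),1)
out[:260,:520]=b
out[:280,520:]=cv2.resize(s[150:220,205:275],(280,280))
out[282:600,:400]=cv2.resize(t[80:290,60:440][:],(400,318));out[282:600,400:]=cv2.resize(s[100:350,130:440],(400,318))
cv2.imwrite("pics/r.png",out[:,:,::-1])
E
```

```text
39.3 [ 0.45753372 -0.12108736  0.26522543] [ 0.09232173 -0.99572923]
```

View pics/r.png

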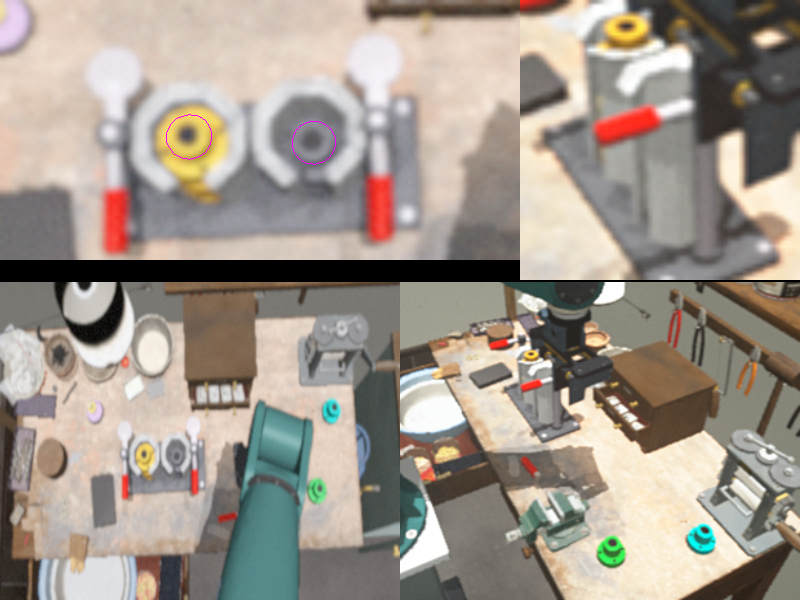

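Top view: both tubes loaded, hub circles at the predicted heights (189,137) and (313,143), levers still open, no loose bushing besides green/turquoise. The scene crop shows the brass hub at (627,30) high near the rim; I'll check its height numerically.

```bash
python3 - <<'E'
from h import *
for n,X,Y in(("scene",.524,.225),("top",.524,.225)):
    m=robot.camera_model(n);im=robot.grab_frame(n);h=cv2.cvtColor(im,cv2.COLOR_RGB2HSV).astype(int)
    r=(h[...,1]>110)&(abs(h[...,0]-22)<9)
    c=proj(m,[[X,Y,.164]])[0];b=np.zeros(r.shape,bool);x,y=c.astype(int);b[y-14:y+22,x-14:x+14]=1
    ys,xs=np.nonzero(r&b);print(n,"brass rows",ys.min(),ys.max(),"cols",xs.min(),xs.max(),len(xs), [ (int(q),int((ys==q).sum())) for q in np.unique(ys)])
    for z in(.112,.137,.162,.175,.19,.21):
        p=proj(m,ring(X,Y,z,.018));print("  top z",z,p.min(0).round(1),p.max(0).round(1))
E
```

```text
scene brass rows 148 161 cols 225 244 99 [(148, 2), (149, 3), (150, 3), (151, 1), (153, 2), (154, 6), (155, 12), (156, 12), (157, 14), (158, 11), (159, 11), (160, 12), (161, 10)]
  top z 0.112 [226.9 164.5] [236.8 170.4]
  top z 0.137 [226.5 158.9] [236.5 164.7]
  top z 0.162 [226.  153.1] [236.3 158.9]
  top z 0.175 [225.8 150. ] [236.1 155.8]
  top z 0.19 [225.6 146.4] [235.9 152.1]
  top z 0.21 [225.2 141.5] [235.7 147.2]
top brass rows 187 209 cols 189 205 244 [(187, 7), (188, 10), (189, 12), (190, 14), (191, 16), (192, 12), (193, 13), (194, 13), (195, 14), (196, 17), (197, 16), (198, 16), (199, 14), (200, 13), (201, 10), (202, 8), (203, 7), (204, 5), (205, 6), (206, 5), (207, 5), (208, 6), (209, 5)]
  top z 0.112 [193.5 191.3] [204.4 202. ]
  top z 0.137 [192.4 189.8] [203.4 200.7]
  top z 0.162 [191.2 188.2] [202.4 199.3]
  top z 0.175 [190.5 187.4] [201.9 198.5]
  top z 0.19 [189.8 186.4] [201.3 197.6]
  top z 0.21 [188.8 185. ] [200.4 196.4]
```

Brass hub top fits z = 0.162 (fully seated). Now the right lever.

>>> {"op": "jog_arm", "data": {"jaw": [0.5,0.5,0.5,0.5,0.5,0.5,0.5,0.5], "linear": [[0.5,-4,0],[0.8,-8,0],[1.2,-12,0],[1.5,-16,0],[1.8,-19.4,0],[1.8,-19.4,0],[1.8,-19.4,0],[1.8,-19.4,0]], "spin": [0.07,0.07,0.07,0.07,0.07,0.07,0.07,0.07]}}

```text
t: 40.17
eef_pos: [0.4562, 0.0745, 0.2653]
tcp_rot: [[0.999, 0.033, -0.0], [0.033, -0.999, -0.0], [-0.0, 0.0, -1.0]]
wrist_force: [-0.7, -1.0, 0.0]
grip_width: 0.5
```

>>> {"op": "jog_arm", "data": {"jaw": [0.5,0.5,0.5,0.5,0.67,0.67,0.67], "linear": [[0,0,4],[0,0,8],[0,0,11],[0,0,11.7],[0,0,11.7],[0,0,11.7],[0,0,11.7]], "spin": [0,0,0,0,0,0,0]}}

```text
t: 40.75
eef_pos: [0.4577, 0.0743, 0.1503]
tcp_rot: [[1.0, 0.03, 0.003], [0.03, -1.0, 0.0], [0.003, -0.0, -1.0]]
wrist_force: [-0.3, 0.5, -0.5]
grip_width: 0.338
```

```bash
python3 arc.py .5275 .0736 -86 12
```

```text
179.44458656918565 274.0 0.06979360484413208 [-0.3  0.5 -0.5] 0.33804483824393555
[[0.0, 1.0, -0.0], [0.2, 1.9, 0.0], [0.5, 2.8, 0.0], [0.9, 3.7, 0.0], [1.4, 4.5, 0.0], [2.0, 5.2, 0.0], [2.8, 5.9, 0.0], [3.6, 6.4, 0.0], [4.4, 6.8, 0.0], [5.3, 7.1, 0.0], [6.3, 7.2, 0.0], [7.3, 7.3, 0.0]]
[-0.138, -0.275, -0.413, -0.55, -0.688, -0.825, -0.963, -1.1, -1.238, -1.375, -1.513, -1.65]
```

>>> {"op": "jog_arm", "data": {"jaw": [0.67,0.67,0.67,0.67,0.67,0.67,0.67,0.67,0.67,0.67,0.67,0.67], "linear": [[0,0.9,0],[0.2,1.7,0],[0.4,2.5,0],[0.7,3.3,0],[1.1,4.0,0],[1.6,4.7,0],[2.2,5.4,0],[2.9,5.9,0],[3.6,6.4,0],[4.4,6.8,0],[5.3,7.1,0],[6.3,7.25,0]], "spin": [-0.12,-0.24,-0.36,-0.48,-0.6,-0.72,-0.84,-0.96,-1.08,-1.2,-1.32,-1.44]}}

```text
t: 41.75
eef_pos: [0.5225, 0.0035, 0.1503]
tcp_rot: [[0.095, 0.996, 0.002], [0.996, -0.095, -0.0], [0.0, 0.002, -1.0]]
wrist_force: [-1.9, 0.0, -0.1]
grip_width: 0.329
```

```bash
python3 arc.py .5275 .0736 -87 3;python3 red.py
```

```text
-94.11652056004093 -87.0 0.0702541146587303 [-1.9  0.  -0.1] 0.32924847839787696
[[0.0, 0.3, 0.0], [0.1, 0.6, 0.0], [0.1, 0.9, 0.0]]
[-0.041, -0.083, -0.124]
scene L 87 [0.454 0.282 0.181] r 0.069 open deg 88.5
scene R 33 [ 0.517 -0.006  0.181] r 0.08 open deg 8.8
top L 81 [0.454 0.28  0.181] r 0.069 open deg 90.7
```

>>> {"op": "jog_arm", "data": {"jaw": [0.67,0.67,0.67,0.67,0.67], "linear": [[0,0.3,0],[0.1,0.6,0],[0.1,0.9,0],[0.1,1.1,0],[0.1,1.1,0]], "spin": [-0.04,-0.08,-0.12,-0.12,-0.12]}}

```text
t: 42.27
eef_pos: [0.5316, 0.0039, 0.1491]
tcp_rot: [[-0.015, 1.0, -0.001], [1.0, 0.015, 0.0], [0.0, -0.001, -1.0]]
wrist_force: [-6.6, 0.1, 4.9]
grip_width: 0.328
```

>>> {"op": "jog_arm", "data": {"jaw": [0.67,0.67,0.67], "linear": [[0,0.2,0],[0,0.3,0],[0,0.3,0]], "spin": [0,0,0]}}

```text
t: 42.52
eef_pos: [0.5318, 0.0039, 0.1485]
tcp_rot: [[-0.015, 1.0, -0.008], [1.0, 0.015, -0.0], [-0.0, -0.008, -1.0]]
wrist_force: [-23.7, -2.1, 16.6]
grip_width: 0.331
```

>>> {"op": "jog_arm", "data": {"jaw": [0.6,0.5,0.5,0.5,0.5,0.5,0.5,0.5,0.5,0.5,0.5,0.5], "linear": [[0,-0.7,0],[0,-0.7,-4],[0,-0.7,-8],[0,-0.7,-12],[3,-2,-12],[7,-4,-12],[11,-6,-12],[15,-7.8,-12],[19,-7.8,-12],[23,-7.8,-12],[27.8,-7.8,-12],[27.8,-7.8,-12]], "spin": [0,0,0,0,-0.12,-0.24,-0.36,-0.48,-0.6,-0.72,-0.84,-0.96]}}

```text
t: 43.52
eef_pos: [0.4517, 0.2848, 0.2697]
tcp_rot: [[-0.832, 0.554, 0.002], [0.554, 0.832, 0.002], [-0.001, 0.003, -1.0]]
wrist_force: [-0.8, -0.9, 0.1]
grip_width: 0.501
```

>>> {"op": "jog_arm", "data": {"jaw": [0.5,0.5,0.5,0.5,0.5,0.5,0.5,0.5], "linear": [[0,0,0],[0,0,0],[0,0,0],[0,0,0],[0,0,0],[0,0,0],[0,0,0],[0,0,0]], "spin": [-0.12,-0.24,-0.36,-0.48,-0.6,-0.6,-0.6,-0.6]}}

```text
t: 44.18
eef_pos: [0.4521, 0.2804, 0.2688]
tcp_rot: [[-1.0, -0.003, 0.001], [-0.003, 1.0, 0.0], [-0.001, 0.0, -1.0]]
wrist_force: [0.7, 0.0, 0.0]
grip_width: 0.5
```

```bash
python3 red.py; python3 - <<'E'
from h import *
o=robot.observe();print(o["eef_pos"],o["tcp_rot"][:2,1],toolmove(np.r_[np.array([.4538,.2808])-o["eef_pos"][:2],0],o["tcp_rot"]))
E
```

```text
scene L 69 [0.453 0.279 0.181] r 0.07 open deg 91.3
scene R 71 [0.526 0.006 0.181] r 0.068 open deg 2.5
top R 65 [0.527 0.006 0.181] r 0.068 open deg 1.7
[0.45209911 0.28036014 0.26857862] [-0.00481286  0.9999884 ] [-0.17  0.04  0.  ]
```

>>> {"op": "jog_arm", "data": {"jaw": [0.5,0.5,0.5,0.5,0.67,0.67,0.67], "linear": [[-0.15,0,4],[-0.15,0,8],[-0.15,0,11.5],[-0.15,0,12],[-0.15,0,12],[-0.15,0,12],[-0.15,0,12]], "spin": [0,0,0,0,0,0,0]}}

```text
t: 44.87
eef_pos: [0.4549, 0.2811, 0.1507]
tcp_rot: [[-1.0, -0.008, 0.003], [-0.008, 1.0, 0.001], [-0.003, 0.001, -1.0]]
wrist_force: [0.6, 0.5, -0.1]
grip_width: 0.334
```

```bash
python3 arc.py .5234 .2816 92 12
```

```text
-179.60936598802724 -268.0 0.06848283091606161 [ 0.6  0.5 -0.1] 0.33355452533054014
[[0.1, 0.9, 0.0], [-0.1, 1.8, 0.0], [-0.4, 2.6, 0.0], [-0.8, 3.4, 0.0], [-1.2, 4.2, 0.0], [-1.8, 4.9, 0.0], [-2.5, 5.5, 0.0], [-3.2, 6.0, 0.0], [-4.0, 6.4, 0.0], [-4.9, 6.7, 0.0], [-5.8, 6.9, 0.0], [-6.7, 7.0, 0.0]]
[0.129, 0.257, 0.386, 0.514, 0.643, 0.771, 0.9, 1.028, 1.157, 1.286, 1.414, 1.543]
```

>>> {"op": "jog_arm", "data": {"jaw": [0.67,0.67,0.67,0.67,0.67,0.67,0.67,0.67,0.67,0.67,0.67,0.67], "linear": [[0.1,0.9,0],[0,1.7,0],[-0.3,2.5,0],[-0.6,3.2,0],[-1.0,3.9,0],[-1.6,4.6,0],[-2.2,5.2,0],[-2.9,5.8,0],[-3.6,6.2,0],[-4.4,6.55,0],[-5.2,6.8,0],[-6.2,6.95,0]], "spin": [0.12,0.24,0.36,0.48,0.6,0.72,0.84,0.96,1.08,1.2,1.32,1.44]}}

```text
t: 45.87
eef_pos: [0.5158, 0.3512, 0.1506]
tcp_rot: [[-0.133, 0.991, 0.002], [0.991, 0.133, 0.001], [0.001, 0.002, -1.0]]
wrist_force: [-2.3, 0.6, -0.5]
grip_width: 0.33
```

```bash
python3 arc.py .5234 .2816 87 4;python3 red.py
```

```text
96.23141758956035 87.0 0.07002231674180547 [-2.3  0.6 -0.5] 0.329950395179526
[[-0.0, 0.3, 0.0], [-0.0, 0.6, 0.0], [-0.1, 0.8, 0.0], [-0.1, 1.1, 0.0]]
[0.04, 0.081, 0.121, 0.161]
scene L 16 [0.513 0.341 0.181] r 0.061 open deg 8.5
scene R 71 [0.526 0.006 0.181] r 0.068 open deg 2.5
top R 68 [0.527 0.006 0.181] r 0.067 open deg 1.6
```

>>> {"op": "jog_arm", "data": {"jaw": [0.67,0.67,0.67,0.67,0.67,0.67], "linear": [[0,0.3,0],[0,0.6,0],[0,0.8,0],[0,1.1,0],[0,1.3,0],[0,1.3,0]], "spin": [0.04,0.08,0.12,0.12,0.12,0.12]}}

```text
t: 46.47
eef_pos: [0.5253, 0.352, 0.1492]
tcp_rot: [[-0.024, 1.0, -0.005], [1.0, 0.023, -0.001], [-0.001, -0.005, -1.0]]
wrist_force: [-20.7, -2.3, 14.9]
grip_width: 0.329
```

>>> {"op": "jog_arm", "data": {"jaw": [0.67,0.67,0.67], "linear": [[0,0.1,0],[0,0.2,0],[0,0.2,0]], "spin": [0,0,0]}}

```text
t: 46.72
eef_pos: [0.5255, 0.352, 0.149]
tcp_rot: [[-0.023, 1.0, -0.009], [1.0, 0.023, -0.002], [-0.001, -0.009, -1.0]]
wrist_force: [-33.0, -1.2, 20.7]
grip_width: 0.336
```

>>> {"op": "jog_arm", "data": {"jaw": [0.6,0.5,0.5,0.5,0.5,0.5,0.5,0.5,0.5,0.5,0.5,0.5], "linear": [[0,-0.8,0],[0,-0.8,-4],[0,-0.8,-8],[0,-0.8,-12],[3,-2,-12],[6,-4,-12],[9,-6,-12],[12,-8,-12],[15,-8,-12],[18,-8,-12],[18,-8,-12],[18,-8,-12]], "spin": [0,0,0,0,0,0,0,0,0,0,0,0]}}

```text
t: 47.72
eef_pos: [0.446, 0.5318, 0.269]
tcp_rot: [[-0.024, 1.0, 0.001], [1.0, 0.024, 0.001], [0.001, 0.001, -1.0]]
wrist_force: [-0.3, -0.1, 0.5]
grip_width: 0.503
```

```bash
python3 red.py; python3 - <<'E'
from h import *
o=robot.observe();print(o["t"],o["eef_pos"],o["wrist_force"])
for n in("scene","top"):
    im=robot.grab_frame(n);m=robot.camera_model(n)
    for t in("scale_mid","lamp_mid","red_lighter_mid"):
        for d in robot.trace(t,n)[:2]:
            ys,xs=np.nonzero(d["region"]);print(n,t,round(d["score"],2),ray(m,(xs.mean(),ys.mean()),.02)[:2].round(3))
# discs: bright blob at z .176
m=robot.camera_model("top");im=robot.grab_frame("top");g=im.min(2)
for nm,X,Y in(("L",.524,.225),("R",.526,.129)):
    p=proj(m,ring(X,Y,.176,.014)).round().astype(int);print(nm,"disc ring brightness",np.median(g[p[:,1],p[:,0]]),g[p[:,1],p[:,0]].min())
E
```

```text
scene L 41 [0.519 0.357 0.181] r 0.075 open deg 2.6
scene R 71 [0.526 0.006 0.181] r 0.068 open deg 2.5
top R 68 [0.527 0.006 0.181] r 0.068 open deg 1.4
top L 69 [0.521 0.351 0.181] r 0.069 open deg 1.1
47.8167 [0.44639706 0.53015114 0.26878774] [ 0.1739636   0.34269004 -0.33914188]
scene scale_mid 0.86 [0.444 0.369]
scene lamp_mid 0.51 [0.668 0.417]
top scale_mid 0.59 [0.452 0.383]
top scale_mid 0.49 [0.53  0.183]
top red_lighter_mid 0.62 [ 0.401 -0.041]
top red_lighter_mid 0.4 [0.53 0.18]
L disc ring brightness 234.0 218
R disc ring brightness 238.0 224
```

```bash
python3 -c "
from workcell import robot
print(robot.job_done(), robot.observe()['t'])"
```

```text
the job is handed in; nothing more can be done
the job is handed in; nothing more can be done
```

I opened both levers to their stops, loaded the three loose bushings, then pushed both levers back to their shut stops. The job is handed in at about 48 s of the 200 s. Two brass bushings went into the left tube and one dark steel bushing into the right. A second dark one never showed in any picture, so I took it as absent.

**What the last checks showed**
- **Levers:** both met a hard stop in each direction. The peak force was 34 N opening and 33 N shutting. The cameras read both shut levers 1 to 2.6° open, which I take as measurement bias. Both keeper discs show bright over their tube mouths.
- **Stacks:** the brass stack's top fits 162 mm, fully seated. The dark bushing shows in its tube at the height expected for a second one.
- **Bystanders:** the scale and spirit lamp read where they did at the start. The lighter was found only by the top camera and I had no clean starting position to compare. Its neighbourhood was never touched.

**What failed on the way**
- The first push on the left lever passed over the handle without touching it, so I repeated it lower.
- The first brass grasp was too shallow and slipped. The bushing stayed upright in its place and I regripped it lower.
- The dark bushing was about 15 mm from my first rough estimate, so I measured it again from close before gripping.

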